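Load the washed guide bushings and hang the caddy on the drip carousel

TASK

Get the washed guide bushings draining: stand every bronze bushing that is on the bench, flange down, in the blue caddy, one to a well, while the caddy still stands on the bench, and turn the drip carousel until its empty arm points at the red loading mark. Then hang the loaded caddy by its bail on that empty arm, seated in both prongs and hanging still, with the arm still at the mark. Do not spill or tip the caddy, and leave the tools and springs on the bench where they are.

Things in the scene. Friction and masses are not known exactly. Their poses are not given: they have to be found in the camera images.
- stand: fixed drip carousel: round aluminium pan 424 mm across, 14 mm high, with a mast. Origin: centre of the underside, on the vertical turning axis; -x points to the red loading mark. Three arms turn on the mast, 120 degrees apart: two carry full blue caddies, clipped fast (outer corners 216 mm from the axis, top of bails 145 mm above the bench); one is empty
- loading_mark (a point): the red loading mark on the rim of the pan, on the side towards the robot, 222 mm from the turning axis
- carousel (a joint): angle of the turning part in rad, counter-clockwise from above positive; 0 (or any full turn) when the empty arm points straight at the red mark. Turns both ways past a full turn (limits -10 and 10) against 0.25 N m of friction, and stays where it is left
- turn_grip (a point): on the turning axis, 220 mm above the bench, in the black T-bar handle on top of the carousel: bar 70 mm long, 14 mm wide, from 205 to 229 mm above the bench, along the empty arm; under it only a neck of 14 mm down to 186 mm. x axis: along the bar, away from the empty arm
- empty_seat (a point): seat of the empty arm, 135 mm from the axis, 135 mm above the bench: where the middle of a hung bail rests. The arm is a twin-prong hook: two 8 mm rods 68 mm apart (centres), 137 mm high, each dipping in a V at the seat (lowest rod centre 11 mm under this point). x axis: inwards along the arm. The bail lies square across the arm, its caddy's wells below the prongs
- prong_tip (a point): midway between the two prong ends of the empty arm, 18 mm farther out than the seat; the tips' tops are 141 mm above the bench (rounded, 4 mm farther out). A caddy goes in from outside along the arm, the bail over the tips (bail centre at least 11 mm above the seat), then down into the Vs
- caddy: loose empty blue caddy on the bench, 138 mm (x) by 144 mm (y), walls 20 mm high, 0.40 kg. Origin: centre of its underside. Six square wells of 44 mm, 16 mm deep (floor 4 mm thick, walls 3 mm), centres at x = +-44 mm and y = -47, 0, +47 mm, either side of a closed 44 mm wide spine under the bail
- caddy_grip (a point): middle of the caddy's bail, 85 mm above its underside, axes as the caddy. The bail is a 10 mm steel bar along y on 8 mm uprights at y = +-66 mm; round this point it has a black grip, 40 mm along y, 14 mm wide (x), 20 mm high
- bush1: headed bronze guide bushing with black graphite plugs, standing on its head (flange down): flange 28 mm across and 6 mm high, body 20 mm across, 36 mm high overall, 75 g. Origin: centre of its underside, z up its axis. Four to six of the six are there
- bush2: headed bronze guide bushing with black graphite plugs, standing on its head (flange down): flange 28 mm across and 6 mm high, body 20 mm across, 36 mm high overall, 75 g. Origin: centre of its underside, z up its axis. Four to six of the six are there
- bush3: headed bronze guide bushing with black graphite plugs, standing on its head (flange down): flange 28 mm across and 6 mm high, body 20 mm across, 36 mm high overall, 75 g. Origin: centre of its underside, z up its axis. Four to six of the six are there
- bush4: headed bronze guide bushing with black graphite plugs, standing on its head (flange down): flange 28 mm across and 6 mm high, body 20 mm across, 36 mm high overall, 75 g. Origin: centre of its underside, z up its axis. Four to six of the six are there
- bush5: headed bronze guide bushing with black graphite plugs, standing on its head (flange down): flange 28 mm across and 6 mm high, body 20 mm across, 36 mm high overall, 75 g. Origin: centre of its underside, z up its axis. Four to six of the six are there
- bush6: headed bronze guide bushing with black graphite plugs, standing on its head (flange down): flange 28 mm across and 6 mm high, body 20 mm across, 36 mm high overall, 75 g. Origin: centre of its underside, z up its axis. Four to six of the six are there
- spring_red: red die spring standing on the bench, 25 mm across, 45 mm high; not to be disturbed
- spring_green: green die spring standing on the bench, 25 mm across, 45 mm high; not to be disturbed
- hammer: hammer lying along its x axis, 260 mm long and 26 mm high, handle towards -x, origin near mid-length; not to be disturbed
- parallel: steel parallel bar lying on the bench, 20 x 150 x 12 mm; not to be disturbed
- drift: square brass drift lying on the bench, 12 x 110 x 12 mm; not to be disturbed
- hexkey: dark hex key, 90 x 35 mm, lying on the bench; not to be disturbed
Things that resemble listed ones, but are neither listed nor needed, are in the scene too. Of the things shaped like the caddy, the blue one is meant.

How it is judged (in metres and radians):
On the way, in this order (a step that is already met when the one before it is completed fails the run):
1. the empty arm is at the red loading mark (within about 13 degrees) and every bushing stands in a well of the caddy, which still stands on the bench (x of empty_seat in the frame of stand below -0.1 m and y of empty_seat in the frame of stand between -0.032 and 0.032 m and z of bush1 in the frame of caddy between 0 and 0.01 m and y of bush1 in the frame of caddy between -0.07 and 0.07 m and (x of bush1 in the frame of caddy between 0.022 and 0.066 m or x of bush1 in the frame of caddy between -0.066 and -0.022 m) and angle between the z axis of each of bush1, bush2, bush3, bush4, bush5, bush6 and the z axis of caddy, either way round below 0.3 rad and z of bush2 in the frame of caddy between 0 and 0.01 m and y of bush2 in the frame of caddy between -0.07 and 0.07 m and (x of bush2 in the frame of caddy between 0.022 and 0.066 m or x of bush2 in the frame of caddy between -0.066 and -0.022 m) and z of bush3 in the frame of caddy between 0 and 0.01 m and y of bush3 in the frame of caddy between -0.07 and 0.07 m and (x of bush3 in the frame of caddy between 0.022 and 0.066 m or x of bush3 in the frame of caddy between -0.066 and -0.022 m) and z of bush4 in the frame of caddy between 0 and 0.01 m and y of bush4 in the frame of caddy between -0.07 and 0.07 m and (x of bush4 in the frame of caddy between 0.022 and 0.066 m or x of bush4 in the frame of caddy between -0.066 and -0.022 m) and z of bush5 in the frame of caddy between 0 and 0.01 m and y of bush5 in the frame of caddy between -0.07 and 0.07 m and (x of bush5 in the frame of caddy between 0.022 and 0.066 m or x of bush5 in the frame of caddy between -0.066 and -0.022 m) and z of bush6 in the frame of caddy between 0 and 0.01 m and y of bush6 in the frame of caddy between -0.07 and 0.07 m and (x of bush6 in the frame of caddy between 0.022 and 0.066 m or x of bush6 in the frame of caddy between -0.066 and -0.022 m) and height (world z) of caddy below 0.012 m and angle between caddy's own z axis and vertical below 0.1 rad), for 0.2 s.
2. the loaded caddy hangs by its bail in the seat of the empty arm (x of empty_seat in the frame of stand below -0.1 m and y of empty_seat in the frame of stand between -0.032 and 0.032 m and z of bush1 in the frame of caddy between 0 and 0.01 m and y of bush1 in the frame of caddy between -0.07 and 0.07 m and (x of bush1 in the frame of caddy between 0.022 and 0.066 m or x of bush1 in the frame of caddy between -0.066 and -0.022 m) and angle between the z axis of each of bush1, bush2, bush3, bush4, bush5, bush6 and the z axis of caddy, either way round below 0.3 rad and z of bush2 in the frame of caddy between 0 and 0.01 m and y of bush2 in the frame of caddy between -0.07 and 0.07 m and (x of bush2 in the frame of caddy between 0.022 and 0.066 m or x of bush2 in the frame of caddy between -0.066 and -0.022 m) and z of bush3 in the frame of caddy between 0 and 0.01 m and y of bush3 in the frame of caddy between -0.07 and 0.07 m and (x of bush3 in the frame of caddy between 0.022 and 0.066 m or x of bush3 in the frame of caddy between -0.066 and -0.022 m) and z of bush4 in the frame of caddy between 0 and 0.01 m and y of bush4 in the frame of caddy between -0.07 and 0.07 m and (x of bush4 in the frame of caddy between 0.022 and 0.066 m or x of bush4 in the frame of caddy between -0.066 and -0.022 m) and z of bush5 in the frame of caddy between 0 and 0.01 m and y of bush5 in the frame of caddy between -0.07 and 0.07 m and (x of bush5 in the frame of caddy between 0.022 and 0.066 m or x of bush5 in the frame of caddy between -0.066 and -0.022 m) and z of bush6 in the frame of caddy between 0 and 0.01 m and y of bush6 in the frame of caddy between -0.07 and 0.07 m and (x of bush6 in the frame of caddy between 0.022 and 0.066 m or x of bush6 in the frame of caddy between -0.066 and -0.022 m) and distance between caddy_grip and empty_seat below 0.014 m and angle between the y axis of caddy_grip and the y axis of empty_seat, either way round below 0.15 rad and angle between caddy's own z axis and vertical below 0.25 rad), for 0.2 s.
At the end, for the whole second after the job is handed in: Empty arm within 13 degrees of the mark; middle of the bail within 14 mm of its seat, square to the arm within 0.15 rad; caddy level within 0.25 rad and slower than 50 mm/s; carousel still; every bushing stands on the floor of its own well, leaning under 0.3 rad (all of step 2 and linear speed of caddy below 0.05 m/s and velocity of joint carousel between -0.05 and 0.05 rad/s); the robot touches nothing.
It fails at once if a tool or spring on the bench is moved by more than 30 mm (distance of any of spring_red, spring_green, hammer, parallel, drift, hexkey from where it was at the start of the episode above 0.03 m).
It fails at once if the caddy is tipped by more than 0.6 rad (angle between caddy's own z axis and vertical above 0.6 rad).
Of bush1, bush2, bush3, bush4, bush5, bush6 only 4 to 6 are there at a start; the rules pass over those that are not, and their reading is None.
At some moment in a run one of bush1, bush2, bush3, bush4, bush5, bush6 may be knocked a few centimetres aside while the robot is not near it.
It also fails if it takes over 210 s, if anything falls off the work surface, if the arm or the gripper's body presses on something with over 40 N, if the wrist force passes 120 N, or if a joint passes its speed limit or range.

ROBOT

A 6-joint arm with a two-finger parallel gripper is mounted at the origin on the work surface. World frame = base frame: x ahead of the robot, y to its left, z up, the work surface at z = 0. Lengths are in m, angles in degrees, forces in N, time in s.
With the tool pointing down it reaches from about 0.4 to 0.825 m from the base axis. Payload 7 kg.
Tool frame: the origin (TCP) lies at the very end of the fingers, on their centre line; the grasp point (between the pads) lies 19 mm behind it (r.grip_depth is the distance from the TCP to the grasp point, in m); z points along the fingers, y is the line along which they close (so a half turn about z gives the same grasp; the last joint's range is limited). The gripper opens to 88 mm and grips with 3 to 60 N. Pads are 19 mm wide; open, the fingers measure 130 mm over their backs; the gripper's body (78 mm by 193 mm) begins 47 mm behind the grasp point.
Start: joints at [88.585, 20.546, 0.682, 0, -70.136, -16.507], TCP at [0.208, 0.642, 0.227] pointing down, gripper open.
Joint ranges: [-176.03, 176.03], [-82.01, 121.73], [-58.28, 71.71], [-173.87, 95.51], [-174.79, -0.11], [-173.66, 173.66]. Speed limits (degrees/s): [136.94, 136.94, 172.46, 180, 180, 180].

INTERFACE

Orientations are given as [roll, pitch, yaw] about the fixed x, y, z axes, in that order (R = Rz(yaw) Ry(pitch) Rx(roll)).
In Python, from plant import r gives the robot as it stands.
- The arm moves only by the tool play_rows, never from a script. Its argument "rows" is a list that holds one entry, the list of rows, each a list of 5 numbers: the closure, from 0 (fully open) to 1 (shut), then the shift along the tool's x, y, z each as a share of 0.5 m, from -1 to 1, then the turn about the tool's z as a share of 1.5 rad, from -1 to 1. A call has exactly 8 rows; each row is the pose to reach, as a shift and turn from the pose commanded when the call began, along the tool's axes at that moment; what a row does not reach only later rows make up. A row lasts 1/12 s, in which the tool goes at most 41.7 mm and 7.16 degrees, less where a joint would pass 70% of its speed; a pose out of reach is approached as far as the arm can. A call with a number of a shift or a turn outside -1 to 1 is refused whole. A call with a gripper value outside its range is refused whole. The fingers move at their own pace and stop on an object; "squeeze" is the grip in N (left out, the last holds). Time passes only in rows, so rows that repeat a pose let the fingers close, or fill a call up. It gives the time, the measured TCP pose, the force, the opening and the grip force at its end, in the units of the state.
- r.get_state(): the state, without advancing time (a new reading comes with each control period).
- r.capture(name): name is "scene" or "top" or "wrist"; returns the picture (384x512x3 uint8, red, green, blue); there is no depth.
- r.camera_info(name): a dict with "fovy" (degrees; the focal length in pixels is half the picture's height over the tangent of half this angle, whatever the lens; pixels are square), "cx", "cy" (the principal point, pixels), "pose" (4x4, takes a point from camera to world coordinates). Camera axes: x right, y down, z forward; pixel columns grow to the right and rows downward; lengths in m; the calibration is good to about 2 mm. A picture is of the moment at which its call begins: read the wrist's pose just before it. camera_info takes no time and is no camera call; for the wrist camera it gives the pose at the moment of the call.
- r.close_job(): hands the job in; it is judged then, once.
The state is a dict: "time_s": time; "joints": joint angles; "qd": joint speeds; "joint_torque": joint torques, N m; "tcp_pos": TCP position; "eef_rot": TCP orientation; "contact_force": force on the tool from outside, world axes, zero at the start; "moment": the same for the moment, N m; "gripper_width": finger opening in m; "gripper_force": force on a finger pad.
Only numpy, scipy, OpenCV 4.12 (cv2) and the standard library are available. Lean on these libraries where they do the work, as an engineer would, in place of code of your own. Each camera call takes 0.05 s, during which the arm holds its last target. There are 200 camera calls.

## Working session

There is one attempt and no reset: what is moved stays moved. The work goes in short steps, Python scripts to look and compute and a tool call to move; the robot and the scene stay as the last step left them, time stands still between calls to the robot, and variables do not carry over. Pictures are saved under pics/ and viewed, at most 14 in all, crops included, and the job is handed in when it is done.

Besides the shell and the picture viewer there is one more tool, called in YAML: its name, and indented under it one key for each argument. play_rows: Moves the arm, as the interface text tells. Its arguments: {"type":"object","properties":{"rows":{"type":"array","items":{"type":"array","items":{"type":"array","items":{"type":"number"}}}},"squeeze":{"type":"number"}},"required":["rows"]}

```bash
mkdir -p pics; ls
python3 - <<'E'
from plant import r
import cv2,numpy as np
s=r.get_state();print(s['time_s'],s['tcp_pos'],s['eef_rot'],s['gripper_width'])
ims=[]
for n in['scene','top']:
    im=r.capture(n);cv2.imwrite(f'pics/{n}0.png',im[:,:,::-1]);c=r.camera_info(n);print(n,c['fovy'],c['cx'],c['cy'],np.round(c['pose'],4).tolist())
    print({k:v for k,v in c.items() if k not in('pose',)})
im=cv2.resize(cv2.imread('pics/top0.png'),(800,600),interpolation=cv2.INTER_CUBIC);cv2.imwrite('pics/top0b.png',im)
im=cv2.resize(cv2.imread('pics/scene0.png'),(800,600),interpolation=cv2.INTER_CUBIC);cv2.imwrite('pics/scene0b.png',im)
E
```

```text
pics
0.0 [0.20762183 0.6417509  0.22561739] [ 1.79903499e+02 -1.06564673e-02 -1.79302103e+01] 0.08753937207825402
scene 56.59231551439857 253.78918487608234 190.7613738709828 [[0.7526, 0.3727, -0.5428, 1.1219], [0.6584, -0.4374, 0.6125, -0.8033], [-0.0092, -0.8184, -0.5746, 0.8186], [0.0, 0.0, 0.0, 1.0]]
{'fovy': 56.59231551439857, 'cx': 253.78918487608234, 'cy': 190.7613738709828}
top 54.832900190646875 256.46326138982556 192.22166472150752 [[-0.0634, -0.9736, 0.2194, 0.2455], [-0.998, 0.0629, -0.0095, -0.1029], [-0.0046, -0.2195, -0.9756, 1.3215], [0.0, 0.0, 0.0, 1.0]]
{'fovy': 54.832900190646875, 'cx': 256.46326138982556, 'cy': 192.22166472150752}
```

View pics/top0b.png

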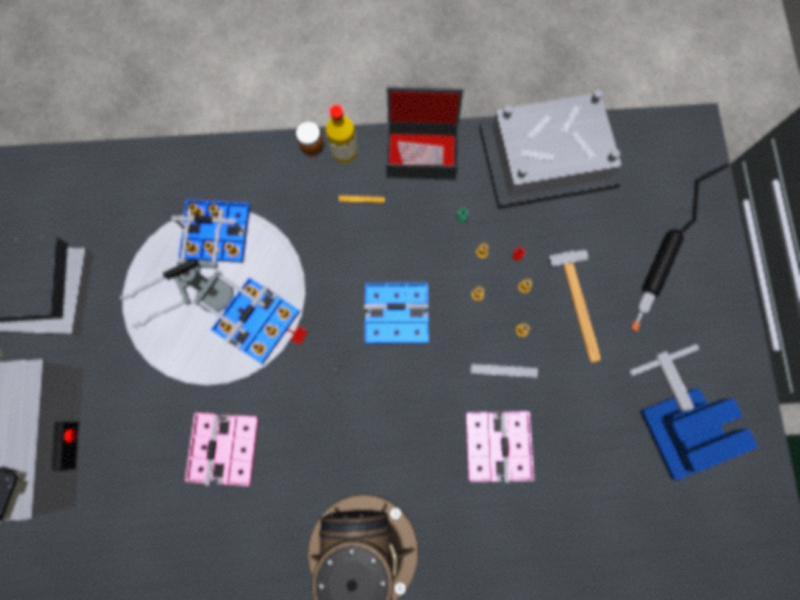

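View pics/scene0b.png

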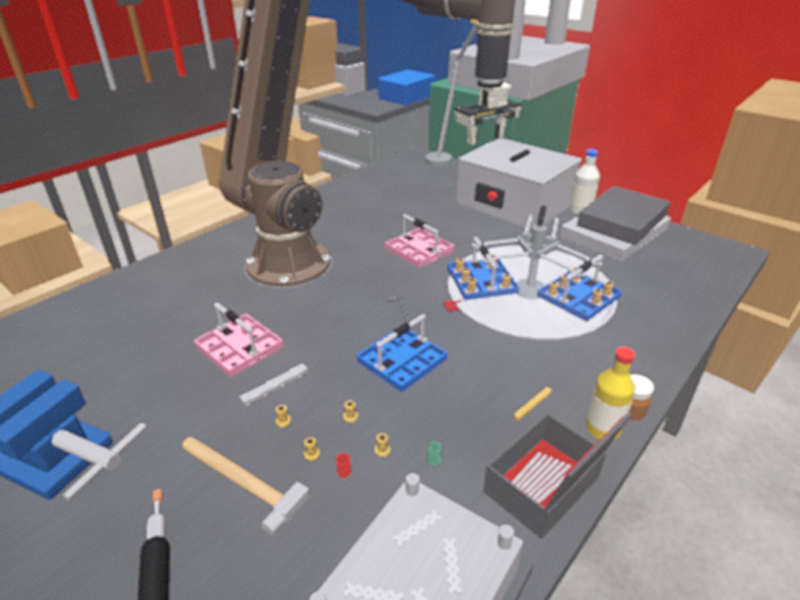

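Top view (800 px wide): loose caddy at (397,313). Four bushings at (482,250), (477,294), (525,286) and (522,329). Red spring at (518,254), green spring at (462,214). Carousel at about (213,297), with its red mark at (298,335) and the empty arm pointing left. Scene view: the same four bushings, with the carousel at the right. The pink caddies are decoys.

```bash
cat > h.py <<'E'
from plant import r
import cv2,numpy as np,json
def cam(n):
    c=r.camera_info(n);f=192/np.tan(np.radians(c['fovy']/2));return f,c['cx'],c['cy'],np.array(c['pose'])
def ray(C,p):
    f,cx,cy,T=C;d=T[:3,:3]@np.array([(p[0]-cx)/f,(p[1]-cy)/f,1.]);return T[:3,3],d/np.linalg.norm(d)
def onz(C,p,z):
    o,d=ray(C,p);return o+d*(z-o[2])/d[2]
def tri(obs):
    A=np.zeros((3,3));b=np.zeros(3)
    for C,p in obs:
        o,d=ray(C,p);P=np.eye(3)-np.outer(d,d);A+=P;b+=P@o
    x=np.linalg.solve(A,b);res=[np.linalg.norm((np.eye(3)-np.outer(ray(C,p)[1],ray(C,p)[1]))@(x-C[3][:3,3])) for C,p in obs]
    return x,max(res)
def proj(C,X):
    f,cx,cy,T=C;q=T[:3,:3].T@(np.array(X)-T[:3,3]);return np.array([cx+f*q[0]/q[2],cy+f*q[1]/q[2]])
def blobs(im,lo,hi,amin=8):
    hsv=cv2.cvtColor(im,cv2.COLOR_RGB2HSV);m=cv2.inRange(hsv,np.array(lo),np.array(hi))
    n,l,st,ce=cv2.connectedComponentsWithStats(m);return m,[(ce[i],st[i]) for i in range(1,n) if st[i][4]>=amin]
def shot(n,name):
    C=cam(n);im=r.capture(n);cv2.imwrite(f'pics/{name}.png',im[:,:,::-1]);return C,im
def load(p):return cv2.imread(p)[:,:,::-1].copy()
E
python3 - <<'E'
from h import *
np.set_printoptions(precision=4,suppress=True)
T=cam('top');S=cam('scene');ti=load('pics/top0.png');si=load('pics/scene0.png')
for nm,im,C in(('top',ti,T),('scene',si,S)):
    for cn,lo,hi in(('bronze',(8,110,80),(28,255,255)),('green',(55,80,40),(90,255,255)),('red',(0,150,90),(5,255,255)),('blue',(98,130,90),(118,255,255))):
        for c,s in blobs(im,lo,hi)[1]:
            print(nm,cn,c.round(1),s[:5],onz(C,c,.02 if cn!='red' else 0.014))
E
```

```text
top bronze [217.4  83.3] [208  73  19  20 289] [0.9782 0.0078 0.02  ]
top bronze [199.4  92.7] [192  88  14   8  37] [0.9433 0.0783 0.02  ]
top bronze [221.6 101.5] [214  98  14   6  31] [ 0.9008 -0.0052  0.02  ]
top bronze [230.3 127.1] [216 125  30   5 136] [ 0.7946 -0.0334  0.02  ]
top bronze [125.2 134.8] [123 131   6   8  27] [0.7897 0.3606 0.02  ]
top bronze [136.9 134.6] [135 132   4   7  16] [0.7875 0.3169 0.02  ]
top bronze [122.2 158.4] [120 156   6   6  25] [0.6975 0.3701 0.02  ]
top bronze [133.5 157.6] [131 156   5   5  15] [0.6981 0.3288 0.02  ]
top bronze [148.3 159.7] [145 157   7   6  26] [0.6864 0.2741 0.02  ]
top bronze [308.3 160.3] [305 156   8   9  55] [ 0.646 -0.313  0.02 ]
top bronze [372.2 200.6] [361 169  23  63 446] [ 0.4809 -0.5272  0.02  ]
top bronze [335.5 182.8] [332 179   8   9  59] [ 0.5545 -0.4035  0.02  ]
top bronze [161.7 186.2] [160 184   5   5  14] [0.5826 0.2255 0.02  ]
top bronze [305.5 187.9] [302 184   8   9  55] [ 0.5428 -0.2931  0.02  ]
top bronze [181.5 200.1] [179 198   6   5  22] [0.5265 0.1548 0.02  ]
top bronze [144.6 209. ] [142 207  
[... 5775 characters left out ...]
47 315   8   9  18] [ 0.9326 -0.2213  0.014 ]
scene blue [216.8  10.4] [198   0  31  29 530] [-2.9226  3.0219  0.02  ]
scene blue [260.9  31. ] [ 234    0   68   67 3094] [-1.5428  2.3479  0.02  ]
scene blue [378.4  97.6] [376  96   5   4  14] [0.2943 1.2963 0.02  ]
scene blue [306.3 179.3] [287 167  44  24 292] [0.4769 0.2481 0.02  ]
scene blue [319.2 175. ] [317 168   6  15  49] [0.4991 0.3092 0.02  ]
scene blue [372.8 190.9] [345 177  53  28 416] [0.7191 0.3465 0.02  ]
scene blue [358.5 186.5] [358 185   2   4   8] [0.6628 0.3379 0.02  ]
scene blue [258. 230.] [ 229  211   57   39 1077] [ 0.5297 -0.1159  0.02  ]
scene blue [ 26.3 277.1] [   0  237   72   82 3409] [ 0.1506 -0.713   0.02  ]
```

Run:
```python
from h import *
from scipy.optimize import least_squares
np.set_printoptions(precision=4,suppress=True)
T=cam('top');S=cam('scene');ti=load('pics/top0.png');si=load('pics/scene0.png')
g=[((308.3,160.3),(223.8,263.9)),((335.5,182.8),(198.7,287.7)),((305.5,187.9),(180.5,266.6)),((333.7,210.9),(198.7,287.7))]
for a in [(308.3,160.3),(335.5,182.8),(305.5,187.9),(333.7,210.9)]:
    b=min([(223.8,263.9),(180.5,266.6),(244.1,285.5),(198.7,287.7)],key=lambda b:tri([(T,a),(S,b)])[1]);print('bush',*tri([(T,a),(S,b)]),b)
print('red spring',tri([(T,(331.5,162.2)),(S,(219.5,297.3))]),'green',tri([(T,(295.7,137.1)),(S,(277.9,290.1))]))
hsv=cv2.cvtColor(ti,cv2.COLOR_RGB2HSV)
# pan
m=((hsv[...,1]<45)&(hsv[...,2]>140)).astype(np.uint8);m[:,:70]=0;m[:,210:]=0;m[:120]=0;m[255:]=0
cs=max(cv2.findContours(m,cv2.RETR_EXTERNAL,cv2.CHAIN_APPROX_NONE)[0],key=cv2.contourArea)
P=np.array([onz(T,p,.014)[:2] for p in cs[:,0]])
f=least_squares(lambda c:np.hypot(*(P-c).T)-.212,[.55,.3],loss='soft_l1',f_scale=.002);print('pan',f.x,np.median(abs(f.fun)))
f3=least_squares(lambda c:np.hypot(*(P-c[:2]).T)-c[2],[.55,.3,.2],loss='soft_l1',f_scale=.002);print('pan r',f3.x)
mk=onz(T,(191,214.3),.014);print('mark',mk, np.degrees(np.arctan2(*(mk[:2]-f.x)[::-1])),np.hypot(*(mk[:2]-f.x)))
# caddy
m=cv2.inRange(hsv,np.array((98,100,90)),np.array((118,255,255)));m[:,:225]=0;m[:,285:]=0;m=cv2.morphologyEx(m,cv2.MORPH_CLOSE,np.ones((9,9)))
c=max(cv2.findContours(m,cv2.RETR_EXTERNAL,cv2.CHAIN_APPROX_NONE)[0],key=cv2.contourArea)
Q=np.array([onz(T,p,.02)[:2] for p in c[:,0]],np.float32);print('caddy',cv2.minAreaRect(Q))
# black handle
for nm,im,C,(x0,x1,y0,y1) in(('top',ti,T,(95,140,160,185)),('scene',si,S,(335,360,125,155))):
    g=im[y0:y1,x0:x1].max(2);ys,xs=np.where(g<45);print(nm,len(xs),xs.mean()+x0,ys.mean()+y0)
    if len(xs):p=np.c_[xs+x0,ys+y0].astype(np.float32);print(cv2.minAreaRect(p))
cv2.imwrite('pics/st.png',np.hstack([cv2.resize(ti[115:255,65:215,::-1],None,fx=2.6,fy=2.6,interpolation=2),cv2.resize(si[115:255,280:410,::-1],None,fx=2.6,fy=2.6,interpolation=2)]))
```

```text
bush [ 0.6485 -0.3149  0.0108] 0.0003747778952678654 (244.1, 285.5)
bush [ 0.5564 -0.4056  0.0116] 0.00035812835769675057 (198.7, 287.7)
bush [ 0.545  -0.2944  0.0109] 0.00019412840661938102 (223.8, 263.9)
bush [ 0.4537 -0.3877  0.0112] 0.0002853030268505389 (180.5, 266.6)
red spring (array([ 0.6322, -0.3965,  0.0233]), np.float64(3.415612924082749e-05)) green (array([ 0.7377, -0.2741,  0.0239]), np.float64(0.00031569813865749906))
pan [0.5866 0.3204] 0.016461336527602025
pan r [0.5372 0.3297 0.1689]
mark [0.4739 0.1232 0.014 ] -119.73349057235251 0.22719056794822665
caddy ((0.5112761855125427, -0.1029537245631218), (0.14870691299438477, 0.14643938839435577), 86.32340240478516)
top 55 115.96363636363637 172.47272727272727
((116.20689392089844, 172.51724243164062), (3.3425159454345703, 19.683704376220703), 68.19859313964844)
scene 0 nan nan<stdin>:23: RuntimeWarning: Mean of empty slice.
  ret = ret.dtype.type(ret / rcount)
```

View pics/st.png

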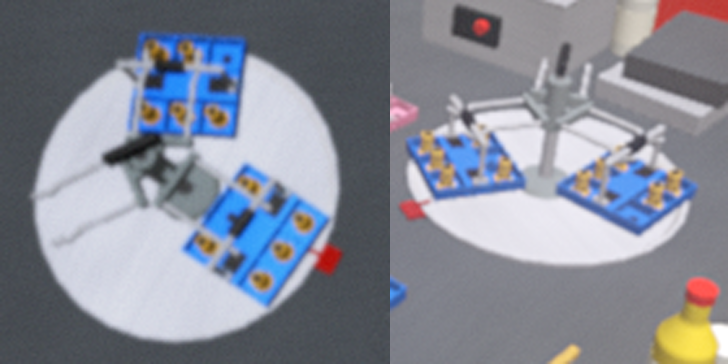

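The crop shows the black T-bar centred at top px (116,172). The two prong tips are at crop (35,195) and (58,240). The red mark is at crop (328,258), next to a hanging caddy. In the scene view the handle is at about (346,138).

Run:
```python
from h import *
from scipy.optimize import least_squares
np.set_printoptions(precision=4,suppress=True)
T=cam('top');S=cam('scene');ti=load('pics/top0.png');si=load('pics/scene0.png')
hsv=cv2.cvtColor(ti,cv2.COLOR_RGB2HSV)
m=((hsv[...,1]<60)&(hsv[...,2]>130)).astype(np.uint8);m[:,:78]=0;m[:,200:]=0;m[:125]=0;m[252:]=0
ys,xs=np.where(m);h=cv2.convexHull(np.c_[xs,ys].astype(np.int32))
P=np.array([onz(T,p,.014)[:2] for p in h[:,0]])
f=least_squares(lambda c:np.hypot(*(P-c).T)-.212,[.55,.3],loss='soft_l1',f_scale=.002);print('pan',f.x,f.fun.round(3))
A=f.x
mk=onz(T,(191,214.3),.014)[:2];print('mark',mk,np.degrees(np.arctan2(*(mk-A)[::-1])),np.hypot(*(mk-A)))
print('handle top',onz(T,(116,172.5),.229),tri([(T,(116,172.5)),(S,(346.3,138))]))
t=[onz(T,(65+x/2.6-.3,115+y/2.6-.3),.139)[:2] for x,y in((35,195),(58,240))];d=np.mean(t,0)-A;print('tips',t,np.hypot(*(t[0]-t[1])),np.hypot(*d),np.degrees(np.arctan2(d[1],d[0])))
b=[onz(T,(65+x/2.6-.3,115+y/2.6-.3),.229)[:2] for x,y in((103,157),(160,140))];d=b[0]-b[1];print('bar',np.hypot(*d),np.degrees(np.arctan2(d[1],d[0])))
```

```text
pan [0.5865 0.3187] [ 0.002  0.002  0.001  0.    -0.     0.002  0.001  0.001  0.001  0.001
  0.002  0.001  0.001  0.002  0.001  0.001  0.001  0.001  0.001  0.001
  0.001  0.001  0.001  0.002  0.002  0.003  0.003  0.003  0.003  0.009
  0.013  0.002  0.002  0.003  0.002  0.002  0.002  0.002  0.002  0.001
  0.001  0.001]
mark [0.4739 0.1232] -119.9332479382294 0.22564110004516114
handle top [0.5809 0.3126 0.229 ] (array([0.587 , 0.3197, 0.2136]), np.float64(0.0016590850080845168))
tips [array([0.5577, 0.47  ]), array([0.4978, 0.4388])] 0.06757219213305984 0.14783758741117073 113.40760815338318
bar 0.06885489827194195 103.89359508010212
```

```bash
cat >> h.py <<'E'
def shares(p,yaw,src=None):
    s=r.get_state();p0,y0=(np.array(s['tcp_pos']),s['eef_rot'][2]) if src is None else (np.array(src[0]),src[1])
    a=np.radians(y0);d=np.array(p)-p0
    v=[np.cos(a)*d[0]+np.sin(a)*d[1], np.sin(a)*d[0]-np.cos(a)*d[1], -d[2]]
    t=-np.radians((yaw-y0+180)%360-180)/1.5
    print('shares',np.round(np.array(v)/.5,4),'turn',round(t,4),'dist rows',round(np.linalg.norm(d)/.0417,1),'turn rows',round(abs(t)*85.9/7.16,1))
def st():
    s=r.get_state();print('t',round(s['time_s'],2),'p',np.round(s['tcp_pos'],4),'rot',np.round(s['eef_rot'],2),'q',np.round(s['joints'],1),'F',np.round(s['contact_force'],1),'w',round(s['gripper_width'],4),round(s['gripper_force'],1))
E
python3 -c "
from h import *
st();shares((.208,.642,.32),-17.9);shares((.587,.319,.32),-66.6)
C=cam('wrist');print(C[0],C[3].round(3))"
```

```text
t 0.1 p [0.2076 0.6418 0.2257] rot [ 1.7991e+02 -1.0000e-02 -1.7930e+01] q [ 88.6  20.6   0.6  -0.  -70.1 -16.5] F [ 0.5 -0.3 -0.3] w 0.0878 0.0
shares [ 0.0006 -0.0006 -0.1886] turn -0.0003 dist rows 2.3 turn rows 0.0
shares [ 0.9207  0.3807 -0.1886] turn 0.5663 dist rows 12.2 turn rows 6.8
313.451272803552 [[-0.309 -0.907 -0.286  0.285]
 [-0.951  0.295  0.091  0.617]
 [ 0.001  0.3   -0.954  0.383]
 [ 0.     0.     0.     1.   ]]
```

play_rows:
  rows:
    - [[0,0,0,-0.08,0],[0,0,0,-0.16,0],[0,0.2,0.08,-0.19,0.1],[0,0.92,0.38,-0.19,0.566],[0,0.92,0.38,-0.19,0.566],[0,0.92,0.38,-0.19,0.566],[0,0.92,0.38,-0.19,0.566],[0,0.92,0.38,-0.19,0.566]]

```text
time_s: 0.77
tcp_pos: [0.399, 0.4791, 0.3164]
eef_rot: [180.0, -0.0, -61.2]
contact_force: [0.8, 0.1, -0.4]
gripper_width: 0.0876
gripper_force: 0.0
```

```bash
python3 -c "
from h import *
st();shares((.587,.319,.32),-66.6)"
```

```text
t 0.77 p [0.399  0.4791 0.3164] rot [ 1.7998e+02 -1.0000e-02 -6.1220e+01] q [ 68.1  13.3   2.2  -0.  -78.9 -39.3] F [ 0.8  0.1 -0.4] w 0.0876 0.0
shares [ 0.4617 -0.1754 -0.0072] turn 0.0626 dist rows 5.9 turn rows 0.8
```

play_rows:
  rows:
    - [[0,0.46,-0.175,-0.007,0.06],[0,0.46,-0.175,-0.007,0.06],[0,0.46,-0.175,-0.007,0.06],[0,0.46,-0.175,-0.007,0.06],[0,0.46,-0.175,-0.007,0.06],[0,0.46,-0.175,-0.007,0.06],[0,0.46,-0.175,-0.007,0.06],[0,0.46,-0.175,-0.007,0.06]]

```text
time_s: 1.43
tcp_pos: [0.5876, 0.3205, 0.3188]
eef_rot: [179.9, -0.0, -66.3]
contact_force: [-0.2, -0.2, 0.5]
gripper_width: 0.0874
gripper_force: 0.0
```

```bash
python3 -c "
from h import *
st();C,im=shot('wrist','w1');np.save('w1.npy',C[3]);st()
print(proj(C,(.587,.319,.229)))"
```

```text
t 1.43 p [0.5876 0.3205 0.3188] rot [ 1.799e+02 -3.000e-02 -6.627e+01] q [ 45.2  17.8   8.6  -0.  -80.9 -21.5] F [-0.2 -0.2  0.5] w 0.0874 0.0
t 1.48 p [0.5867 0.3216 0.3192] rot [ 1.7992e+02 -1.0000e-02 -6.6170e+01] q [ 45.4  17.8   8.6  -0.  -80.9 -21.5] F [0.1 0.1 0.3] w 0.0876 0.0
[258.60583408 192.95121869]
```

View pics/w1.png

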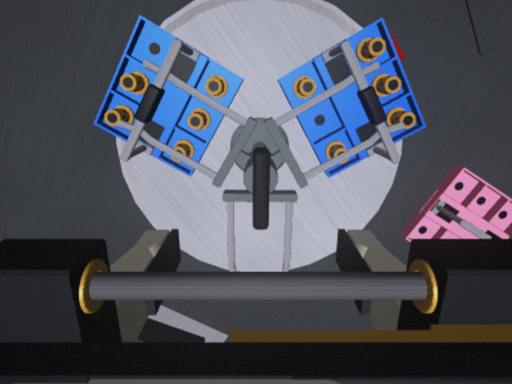

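The wrist view shows the T-bar nearly vertical, at column about 261, rows 148–229, between the open fingers. The prongs point down the picture and the two loaded caddies are at the top.

```bash
python3 -c "
from h import *
C=cam('wrist');C=(*C[:3],np.load('w1.npy'));im=load('pics/w1.png')
m=(im.max(2)<70).astype(np.uint8);m[:,:240]=0;m[:,285:]=0;m[:140]=0;m[236:]=0
n,l,s,ce=cv2.connectedComponentsWithStats(m);i=1+s[1:,4].argmax();print(s[i])
ys,xs=np.where(l==i);P=np.array([onz(C,p,.229)[:2] for p in zip(xs,ys)],np.float32);R=cv2.minAreaRect(P);print(R)
vx,vy,x,y=cv2.fitLine(P,cv2.DIST_L2,0,.01,.01).ravel();print(np.degrees(np.arctan2(vy,vx)),x,y)
shares((.587,.319,.32),-66.6);shares((R[0][0],R[0][1],.204),-66.6)"
```

```text
[ 246  147   31   82 1362]
((0.5847169160842896, 0.3140747547149658), (0.023909905925393105, 0.07041310518980026), 30.579872131347656)
-66.10903 0.5881903 0.31225726
shares [ 0.0049  0.0015 -0.0017] turn 0.0051 dist rows 0.1 turn rows 0.1
shares [0.0121 0.0097 0.2303] turn 0.0051 dist rows 2.8 turn rows 0.1
```

play_rows:
  rows:
    - [[0,0.007,0.004,0.08,0],[0,0.007,0.004,0.16,0],[0,0.007,0.004,0.2,0],[0,0.007,0.004,0.228,0],[0,0.007,0.004,0.228,0],[1,0.007,0.004,0.228,0],[1,0.007,0.004,0.228,0],[1,0.007,0.004,0.228,0]]
  squeeze: 40

```text
time_s: 2.15
tcp_pos: [0.5863, 0.3194, 0.2079]
eef_rot: [-179.9, 0.0, -66.0]
contact_force: [0.1, -0.2, 0.4]
gripper_width: 0.0737
gripper_force: 0.0
```

play_rows:
  rows:
    - [[1,0,0,0,0],[1,0,0,0,0],[1,0,0,0,0],[1,0,0,0,0],[1,0,0,0,0],[1,0,0,0,0],[1,0,0,0,0],[1,0,0,0,0]]

```text
time_s: 2.82
tcp_pos: [0.586, 0.3183, 0.206]
eef_rot: [180.0, -0.0, -66.1]
contact_force: [-0.0, 0.1, -0.2]
gripper_width: 0.0198
gripper_force: 0.0
```

```bash
python3 -c "
from h import *
st()"
```

```text
t 2.82 p [0.586  0.3183 0.206 ] rot [179.99  -0.   -66.06] q [ 45.2  20.5  -2.1  -0.  -67.4 -21.3] F [-0.   0.1 -0.2] w 0.0198 0.0
```

play_rows:
  rows:
    - [[1,0,0,0,0],[1,0,0,0,0],[1,0,0,0,-0.03],[1,0,0,0,-0.08],[1,0,0,0,-0.14],[1,0,0,0,-0.2],[1,0,0,0,-0.26],[1,0,0,0,-0.32]]

```text
time_s: 3.48
tcp_pos: [0.5858, 0.3182, 0.206]
eef_rot: [180.0, 0.0, -38.3]
contact_force: [-1.0, -0.5, 0.1]
gripper_width: 0.0138
gripper_force: 40.0
```

```bash
python3 -c "
from h import *
st()"
```

```text
t 3.48 p [0.5858 0.3182 0.206 ] rot [ 1.7998e+02  1.0000e-02 -3.8310e+01] q [ 45.2  20.5  -2.1  -0.  -67.4   6.5] F [-1.  -0.5  0.1] w 0.0138 40.0
```

play_rows:
  rows:
    - [[1,0,0,0,-0.07],[1,0,0,0,-0.14],[1,0,0,0,-0.21],[1,0,0,0,-0.28],[1,0,0,0,-0.36],[1,0,0,0,-0.44],[1,0,0,0,-0.52],[1,0,0,0,-0.6]]

```text
time_s: 4.15
tcp_pos: [0.5858, 0.3181, 0.206]
eef_rot: [180.0, 0.0, 13.3]
contact_force: [-1.0, -0.9, 0.8]
gripper_width: 0.0141
gripper_force: 40.0
```

play_rows:
  rows:
    - [[1,0,0,0,-0.08],[1,0,0,0,-0.16],[1,0,0,0,-0.24],[1,0,0,0,-0.32],[1,0,0,0,-0.4],[1,0,0,0,-0.47],[1,0,0,0,-0.52],[1,0,0,0,-0.548]]

```text
time_s: 4.82
tcp_pos: [0.5858, 0.3181, 0.206]
eef_rot: [-180.0, 0.0, 60.4]
contact_force: [-0.4, -1.6, -0.0]
gripper_width: 0.0138
gripper_force: 40.0
```

play_rows:
  rows:
    - [[1,0,0,0,0],[1,0,0,0,0],[1,0,0,0,0],[1,0,0,0,0],[0,0,0,0,0],[0,0,0,0,0],[0,0,0,0,0],[0,0,0,0,0]]

```text
time_s: 5.48
tcp_pos: [0.586, 0.3186, 0.2061]
eef_rot: [180.0, -0.0, 60.1]
contact_force: [-0.2, 1.3, 0.4]
gripper_width: 0.0348
gripper_force: 0.0
```

play_rows:
  rows:
    - [[0,0,0,0,0],[0,0,0,0,0],[0,0,0,0,0],[0,0,0,0,0],[0,0,0,-0.04,0],[0,0,0,-0.12,0],[0,0,0,-0.2,0],[0,0,0,-0.28,0]]

```text
time_s: 6.15
tcp_pos: [0.5857, 0.3181, 0.3476]
eef_rot: [-180.0, 0.0, 60.1]
contact_force: [1.0, 1.4, 0.5]
gripper_width: 0.0857
gripper_force: 0.0
```

```bash
python3 -c "
from h import *
st();C,im=shot('wrist','w2');np.save('w2.npy',C[3]);shares((.6,.0,.33),0);shares((.6,-.345,.3),0)
ti=shot('top','top1')"
```

```text
t 6.15 p [0.5857 0.3181 0.3476] rot [-1.800e+02  4.000e-02  6.012e+01] q [ 45.2  17.2  11.2   0.  -84.1 104.9] F [1.  1.4 0.5] w 0.0857 0.0
shares [-0.5412  0.3375  0.0554] turn 0.6997 dist rows 7.7 turn rows 8.4
shares [-1.1396  0.6811  0.1154] turn 0.6997 dist rows 16.0 turn rows 8.4
```

View pics/w2.png

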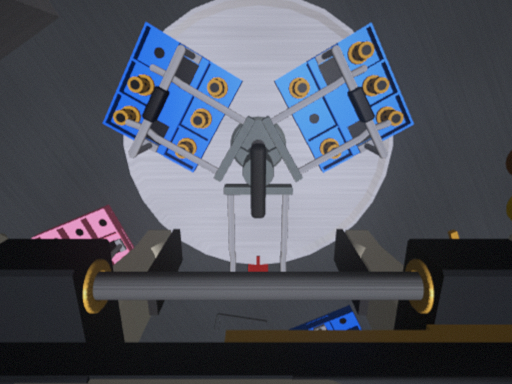

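The mark (column 258) lies midway between the prongs (231 and 287), so the arm is at the mark. Next is a look from above the caddy and bushings.

play_rows:
  rows:
    - [[0,-0.07,0.042,0.007,0.08],[0,-0.14,0.084,0.014,0.16],[0,-0.2,0.126,0.021,0.24],[0,-0.27,0.168,0.028,0.32],[0,-0.34,0.21,0.035,0.4],[0,-0.41,0.253,0.042,0.48],[0,-0.47,0.295,0.049,0.56],[0,-0.54,0.3375,0.055,0.64]]

```text
time_s: 6.92
tcp_pos: [0.5976, -0.0013, 0.3185]
eef_rot: [-180.0, -0.0, 4.8]
contact_force: [0.5, -0.3, -0.3]
gripper_width: 0.0875
gripper_force: 0.0
```

```bash
python3 -c "
from h import *
st();shares((.5,-.22,.33),0)"
```

```text
t 6.92 p [ 0.5976 -0.0013  0.3185] rot [-1.7999e+02 -4.0000e-02  4.7900e+00] q [ 18.6  10.7  -0.9  -0.  -78.3  76.2] F [ 0.5 -0.3 -0.3] w 0.0875 0.0
shares [-0.2311  0.4195 -0.0229] turn 0.0558 dist rows 5.7 turn rows 0.7
```

play_rows:
  rows:
    - [[0,-0.23,0.42,-0.023,0.056],[0,-0.23,0.42,-0.023,0.056],[0,-0.23,0.42,-0.023,0.056],[0,-0.23,0.42,-0.023,0.056],[0,-0.23,0.42,-0.023,0.056],[0,-0.23,0.42,-0.023,0.056],[0,-0.23,0.42,-0.023,0.056],[0,-0.23,0.42,-0.023,0.056]]

```text
time_s: 7.58
tcp_pos: [0.5011, -0.2207, 0.3304]
eef_rot: [180.0, -0.0, 0.1]
contact_force: [1.3, 0.7, 0.6]
gripper_width: 0.0875
gripper_force: 0.0
```

play_rows:
  rows:
    - [[0,0,0,0,0],[0,0,0,0,0],[0,0,0,0,0],[0,0,0,0,0],[0,0,0,0,0],[0,0,0,0,0],[0,0,0,0,0],[0,0,0,0,0]]

```text
time_s: 8.25
tcp_pos: [0.502, -0.219, 0.33]
eef_rot: [180.0, 0.0, 0.3]
contact_force: [0.8, -0.6, -1.0]
gripper_width: 0.0877
gripper_force: 0.0
```

```bash
python3 -c "
from h import *
st();C,im=shot('wrist','w3');np.save('w3.npy',C[3]);shares((.5,-.26,.26),0)"
```

```text
t 8.25 p [ 0.502 -0.219  0.33 ] rot [180.     0.     0.32] q [ -3.1   5.5  -5.6   0.  -78.9  93.4] F [ 0.8 -0.6 -1. ] w 0.0877 0.0
shares [-0.0044  0.0818  0.1401] turn 0.0036 dist rows 1.9 turn rows 0.0
```

View pics/w3.png

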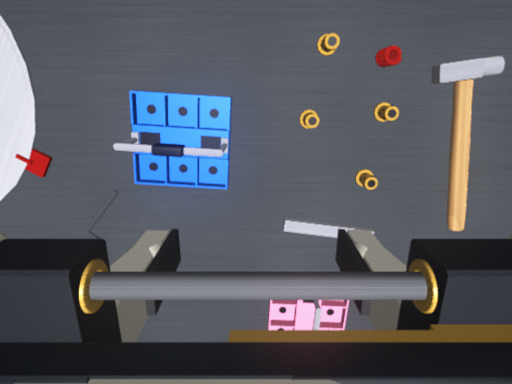

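The wrist view shows the caddy at (180,140), turned by a couple of degrees, with its black grip at (167,149). Bushings at (329,43), (310,119), (386,112) and (367,179). Red spring at (388,56), hammer at the right, parallel bar at (330,228).

play_rows:
  rows:
    - [[0,0,-0.07,0,0],[0,0,-0.14,0,0],[0,0,-0.14,0,0],[0,0,-0.14,0,0],[0,0,-0.14,0,0],[0,0,-0.14,0,0],[0,0,-0.14,0,0],[0,0,-0.14,0,0]]

```text
time_s: 8.97
tcp_pos: [0.5015, -0.1499, 0.3299]
eef_rot: [180.0, 0.0, 0.2]
contact_force: [0.3, 0.3, 0.0]
gripper_width: 0.0876
gripper_force: 0.0
```

```bash
cat > meas.py <<'E'
from h import *
np.set_printoptions(precision=4,suppress=True)
def bl(im):
    return [c for c,s in blobs(im,(8,100,70),(30,255,255),60)[1] if s[4]<450 and s[1]<215 and c[1]<215]
def caddy(C,im):
    hsv=cv2.cvtColor(im,cv2.COLOR_RGB2HSV);m=cv2.inRange(hsv,np.array((98,110,60)),np.array((118,255,255)));m[235:]=0
    m=cv2.morphologyEx(m,cv2.MORPH_CLOSE,np.ones((15,15)));c=max(cv2.findContours(m,0,1)[0],key=cv2.contourArea)
    return m,cv2.minAreaRect(np.array([onz(C,p,.02)[:2] for p in c[:,0]],np.float32))
def grip(im,R):
    (x0,x1,y0,y1)=R
    m=np.zeros(im.shape[:2],np.uint8);m[y0:y1,x0:x1]=im[y0:y1,x0:x1].max(2)<45
    n,l,s,ce=cv2.connectedComponentsWithStats(m);i=1+s[1:,4].argmax();return ce[i],s[i]
E
python3 -c "
from meas import *
st();C2,im2=shot('wrist','w4');np.save('w4.npy',C2[3]);C1=(*C2[:3],np.load('w3.npy'));im1=load('pics/w3.png')
b1=bl(im1);b2=bl(im2);print(len(b1),len(b2))
for a in b1:
    x,e,b=min([(*tri([(C1,a),(C2,b)]),b) for b in b2 if True],key=lambda t:t[1]+(abs(t[0][2]-.018)));print(a,b,x,e,onz(C1,a,.018)[:2],onz(C2,b,.018)[:2])
for C,i in((C1,im1),(C2,im2)):
    print('caddy',caddy(C,i)[1])
g1,s1=grip(im1,(135,200,138,160));print(g1,s1)
p=proj(C2,onz(C1,g1,.085)).astype(int);g2,s2=grip(im2,(p[0]-32,p[0]+33,p[1]-11,p[1]+11));print(g2,s2,tri([(C1,g1),(C2,g2)]),onz(C1,g1,.088),onz(C2,g2,.088))
"
```

```text
t 8.97 p [ 0.5015 -0.1499  0.3299] rot [180.     0.01   0.23] q [  4.9   3.1  -8.3   0.  -78.6  85.4] F [0.3 0.3 0. ] w 0.0876 0.0
4 4
[327.1472  43.8313] [377.328   43.0397] [ 0.6462 -0.3137  0.0156] 0.00021273092455457987 [ 0.6456 -0.3132] [ 0.6461 -0.3128]
[384.9024 111.8077] [432.2827 111.2667] [ 0.5556 -0.4043  0.0164] 4.675640828823274e-05 [ 0.5556 -0.4036] [ 0.5557 -0.4034]
[308.5328 118.5753] [355.2533 118.4367] [ 0.5449 -0.2937  0.0135] 0.0001515316466091338 [ 0.5455 -0.293 ] [ 0.5452 -0.2924]
[365.6014 178.701 ] [410.0985 178.5569] [ 0.454  -0.387   0.0165] 0.00019023888459496799 [ 0.4546 -0.3864] [ 0.4542 -0.3863]
caddy ((0.5107853412628174, -0.10369551181793213), (0.1468338519334793, 0.14042042195796967), 86.59089660644531)
caddy ((0.5106978416442871, -0.10313680768013), (0.1460522711277008, 0.14031150937080383), 86.57350158691406)Traceback (most recent call last):
  File "<string>", line 9, in <module>
    g1,s1=grip(im1,(135,200,138,160));print(g1,s1)
          ~~~~^^^^^^^^^^^^^^^^^^^^^^^
  File "meas.py", line 12, in grip
    n,l,s,ce=cv2.connectedComponentsWithStats(m);i=1+s[1:,4].argmax();return ce[i],s[i]
                                                     ~~~~~~~~~~~~~~^^
ValueError: attempt to get argmax of an empty sequence
```

play_rows:
  rows:
    - [[0.5,0.289,0.327,0.46,0.042],[0.5,0.289,0.327,0.46,0.042],[0.5,0.289,0.327,0.46,0.042],[0.5,0.289,0.327,0.46,0.042],[0.5,0.289,0.327,0.46,0.042],[0.5,0.289,0.327,0.46,0.042],[0.5,0.289,0.327,0.46,0.042],[0.5,0.289,0.327,0.46,0.042]]
  squeeze: 25

```text
time_s: 9.68
tcp_pos: [0.6465, -0.3141, 0.0952]
eef_rot: [-180.0, 0.2, -3.4]
contact_force: [-0.3, 0.1, -0.6]
gripper_width: 0.0444
gripper_force: 0.0
```

play_rows:
  rows:
    - [[0.5,0,0,0,0],[0.5,0,0,0,0],[0.5,0,0,0,0],[0.5,0,0,0,0],[0.5,0,0,0,0],[0.5,0,0,0,0],[0.5,0,0,0,0],[0.5,0,0,0,0]]

```text
time_s: 10.35
tcp_pos: [0.6471, -0.3116, 0.101]
eef_rot: [180.0, -0.1, -3.3]
contact_force: [-0.1, 0.4, 0.1]
gripper_width: 0.0439
gripper_force: 0.0
```

```bash
python3 -c "
from meas import *
st();C,im=shot('wrist','w5')
for c,s in blobs(im,(8,100,70),(30,255,255),60)[1]: print(c,s[4],onz(C,c,.018))
shares((.646,-.313,.023),-3.4)"
```

```text
t 10.35 p [ 0.6471 -0.3116  0.101 ] rot [179.99  -0.07  -3.28] q [-10.2  29.6  -2.   -0.  -58.3  96.9] F [-0.1  0.4  0.1] w 0.0439 0.0
[262.4155 192.7865] 876 [ 0.6501 -0.3155  0.018 ]
[488.6667 255.6265] 597 [ 0.582  -0.5068  0.018 ]
[167.5428 286.023 ] 479 [ 0.568  -0.2265  0.018 ]
[348.251  286.0714] 490 [ 0.5586 -0.387   0.018 ]
[246.1097 311.5316] 474 [ 0.5369 -0.2944  0.018 ]
[334.1516 333.4987] 5402 [ 0.5076 -0.3752  0.018 ]
shares [-0.0019  0.0028  0.1555] turn 0.0013 dist rows 1.9 turn rows 0.0
```

View pics/w5.png

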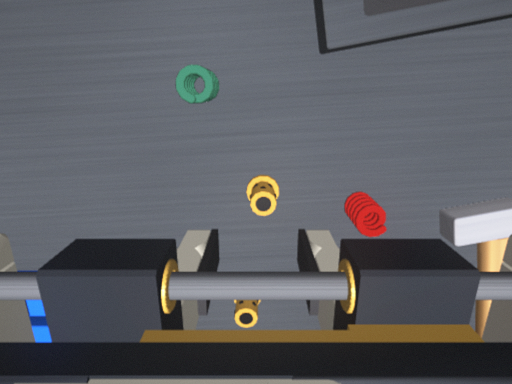

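The bushing's top ring is at (263,204) and its flange at (263,191). The springs and hammer are clear of the fingers.

```bash
python3 -c "
from meas import *
C=cam('wrist');st();print(C[1:3],onz(C,(263,204),.036),onz(C,(262.8,191),.005),proj(C,(.6471,-.3116,.101)),proj(C,(.6471,-.3116,.03)))"
```

```text
t 10.4 p [ 0.647  -0.3117  0.1007] rot [180.    -0.05  -3.29] q [-10.2  29.6  -2.   -0.  -58.3  96.9] F [-0.4  0.1  0.3] w 0.044 0.0
(257.798716995434, 190.05092651765105) [ 0.6471 -0.3156  0.036 ] [ 0.6475 -0.3159  0.005 ] [257.7375 244.2999] [257.7598 201.576 ]
```

play_rows:
  rows:
    - [[0.5,0,0.007,0.05,0],[0.5,0,0.007,0.1,0],[0.5,0,0.007,0.14,0],[0.5,0,0.007,0.155,0],[0.5,0,0.007,0.155,0],[0.5,0,0.007,0.155,0],[1,0,0.007,0.155,0],[1,0,0.007,0.155,0]]
  squeeze: 25

```text
time_s: 11.07
tcp_pos: [0.6478, -0.3157, 0.0243]
eef_rot: [180.0, -0.1, -3.3]
contact_force: [-0.4, 0.3, 1.4]
gripper_width: 0.0355
gripper_force: 0.0
```

play_rows:
  rows:
    - [[1,0,0,0,0],[1,0,0,0,0],[1,0,0,0,0],[1,0,0,0,0],[1,0,0,-0.06,0],[1,0,0,-0.13,0],[1,0,0,-0.2,0],[1,0,0,-0.25,0]]

```text
time_s: 11.73
tcp_pos: [0.6473, -0.3158, 0.1508]
eef_rot: [180.0, -0.1, -3.3]
contact_force: [0.5, -0.3, -0.2]
gripper_width: 0.0189
gripper_force: 25.0
```

```bash
python3 -c "
from meas import *
st();shares((.5625,-.0595,.15),-3.4);shares((.5625,-.0595,.15),-3.4,((.647,-.315,.148),-3.4))"
```

```text
t 11.73 p [ 0.6473 -0.3158  0.1508] rot [179.95  -0.13  -3.29] q [-10.5  27.4   1.3   0.  -63.7  97.2] F [ 0.5 -0.3 -0.2] w 0.0189 25.0
shares [-0.1988 -0.502   0.0015] turn 0.0012 dist rows 6.5 turn rows 0.0
shares [-0.199  -0.5001 -0.004 ] turn -0.0 dist rows 6.5 turn rows 0.0
```

play_rows:
  rows:
    - [[1,-0.03,-0.07,0,0],[1,-0.06,-0.15,0,0],[1,-0.09,-0.23,0,0],[1,-0.12,-0.31,0,0],[1,-0.16,-0.39,0,0],[1,-0.18,-0.46,0,0],[1,-0.199,-0.502,0,0],[1,-0.199,-0.502,0,0]]

```text
time_s: 12.4
tcp_pos: [0.5603, -0.0554, 0.148]
eef_rot: [-179.9, -0.0, -3.1]
contact_force: [0.5, -1.0, -0.9]
gripper_width: 0.0192
gripper_force: 25.0
```

play_rows:
  rows:
    - [[1,0,0,0,0],[1,0,0,0,0],[1,0,0,0,0],[1,0,0,0,0],[1,0,0,0,0],[1,0,0,0,0],[1,0,0,0,0],[1,0,0,0,0]]

```text
time_s: 13.07
tcp_pos: [0.5619, -0.0595, 0.1474]
eef_rot: [180.0, 0.0, -3.3]
contact_force: [0.3, -0.6, -0.3]
gripper_width: 0.0189
gripper_force: 25.0
```

```bash
python3 -c "
from meas import *
shares((.5625,-.0595,.028),-3.4);C,im=shot('wrist','w6');np.save('w6.npy',C[3]);st()
for n,q in dict(pp=(.5625,-.0595,.004),ctr=(.5108,-.1035,.0),bush=(.5619,-.0595,.13)).items(): print(n,proj(C,q))
cv2.imwrite('pics/w6.png',im[:,:,::-1])"
```

```text
shares [ 0.0013 -0.      0.2388] turn 0.0007 dist rows 2.9 turn rows 0.0
t 13.12 p [ 0.5618 -0.0594  0.1474] rot [180.     0.01  -3.34] q [ 13.8  14.  -19.7   0.  -56.3  72.8] F [-0.5  0.2 -1.5] w 0.019 25.0
pp [257.8848 176.3825]
ctr [302.5565 220.4387]
bush [257.9793 230.8418]
```

View pics/w6.png

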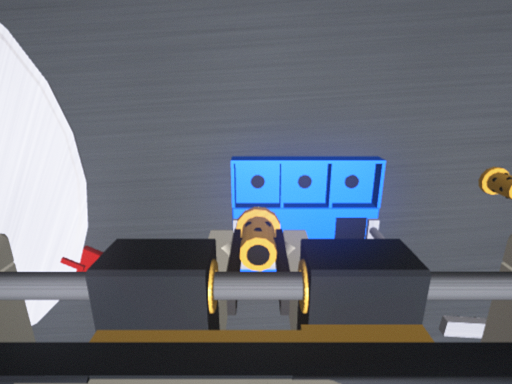

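The well's drain hole is at (257,181) and the predicted target is (258,176). That is the intended 5 mm outward bias, so it can go down.

play_rows:
  rows:
    - [[1,0.001,0,0.06,0],[1,0.001,0,0.12,0],[1,0.001,0,0.18,0],[1,0.001,0,0.22,0],[1,0.001,0,0.239,0],[1,0.001,0,0.239,0],[1,0.001,0,0.239,0],[1,0.001,0,0.239,0]]

```text
time_s: 13.78
tcp_pos: [0.563, -0.059, 0.0287]
eef_rot: [-180.0, -0.1, -3.3]
contact_force: [0.2, 0.1, -0.3]
gripper_width: 0.0191
gripper_force: 25.0
```

play_rows:
  rows:
    - [[0.6,0,0,0,0],[0.6,0,0,0,0],[0.6,0,0,0,0],[0.6,0,0,0,0],[0.6,0,0,0,0],[0.6,0,0,-0.05,0],[0.6,0,0,-0.12,0],[0.6,0,0,-0.2,0]]

```text
time_s: 14.45
tcp_pos: [0.5608, -0.0594, 0.1276]
eef_rot: [179.9, 0.2, -3.3]
contact_force: [1.8, 0.5, 0.3]
gripper_width: 0.0352
gripper_force: 0.0
```

play_rows:
  rows:
    - [[0.5,0,0.04,-0.05,0],[0.5,0,0.12,-0.08,0],[0.5,0,0.2,-0.1,0],[0.5,0,0.26,-0.1,0],[0.5,0,0.26,-0.1,0],[0.5,0,0.26,-0.1,0],[0.5,0,0.26,-0.1,0],[0.5,0,0.26,-0.1,0]]

```text
time_s: 15.12
tcp_pos: [0.5548, -0.1882, 0.1778]
eef_rot: [-180.0, 0.0, -3.3]
contact_force: [-0.0, 0.9, 0.0]
gripper_width: 0.044
gripper_force: 0.0
```

```bash
cat >> meas.py <<'E'
def look(name):
    st();C,im=shot('wrist',name)
    for c,s in blobs(im,(8,100,70),(30,255,255),40)[1]:
        p=onz(C,c,.018)
        if s[4]<1500 and s[1]+s[3]<235: print(c.round(1),s[4],'bench',p[:2],'in caddy',onz(C,c,.022)[:2])
    print('caddy',caddy(C,im)[1]);return C,im
E
python3 -c "
from meas import *
look('w7');shares((.545,-.2945,.08),-3.4)"
```

```text
t 15.12 p [ 0.5548 -0.1882  0.1778] rot [-179.99    0.02   -3.28] q [  0.4  14.3 -14.8  -0.  -60.9  86.4] F [-0.   0.9  0. ] w 0.044 0.0
[466.5 159.5] 811 bench [ 0.5565 -0.4034] in caddy [ 0.5575 -0.4008]
[133.6 171.8] 488 bench [ 0.5635 -0.0589] in caddy [ 0.5644 -0.0606]
[358.6 175. ] 599 bench [ 0.5463 -0.2931] in caddy [ 0.5475 -0.2919]
caddy ((0.5367716550827026, -0.10492267459630966), (0.14544253051280975, 0.09239561855792999), 86.6729507446289)
shares [-0.0076  0.2137  0.1956] turn 0.0018 dist rows 3.5 turn rows 0.0
```

View pics/w7.png

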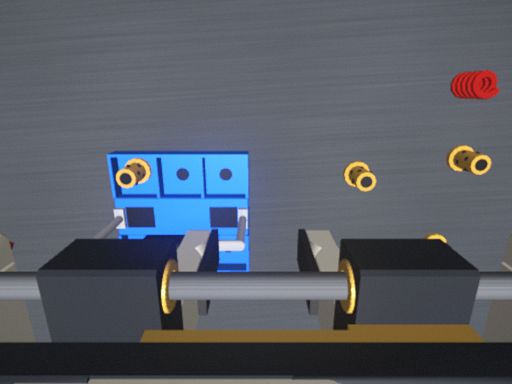

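The first bushing stands in its well at (133,172). The next one is at (360,176).

play_rows:
  rows:
    - [[0.5,-0.002,0.08,0.02,0],[0.5,-0.004,0.16,0.06,0],[0.5,-0.006,0.213,0.12,0],[0.5,-0.006,0.213,0.16,0],[0.5,-0.006,0.213,0.22,0],[0.5,-0.006,0.213,0.28,0],[0.5,-0.006,0.213,0.31,0],[0.5,-0.006,0.213,0.31,0]]

```text
time_s: 15.83
tcp_pos: [0.5432, -0.2934, 0.0188]
eef_rot: [-179.9, 0.4, -3.3]
contact_force: [-0.5, 0.5, 1.0]
gripper_width: 0.0438
gripper_force: 0.0
```

play_rows:
  rows:
    - [[0.5,0,0,0,0],[1,0,0,0,0],[1,0,0,0,0],[1,0,0,0,0],[1,0,0,0,0],[1,0,0,0,0],[1,0,0,0,0],[1,0,0,-0.05,0]]

```text
time_s: 16.5
tcp_pos: [0.5427, -0.2941, 0.0443]
eef_rot: [-179.9, 0.4, -3.4]
contact_force: [-1.1, 0.3, -1.4]
gripper_width: 0.0186
gripper_force: 25.0
```

play_rows:
  rows:
    - [[1,0,0,-0.07,0],[1,0,0,-0.14,0],[1,0,0,-0.2,0],[1,0.005,-0.07,-0.2,0],[1,0.009,-0.15,-0.2,0],[1,0.012,-0.22,-0.2,0],[1,0.012,-0.26,-0.2,0],[1,0.012,-0.26,-0.2,0]]

```text
time_s: 17.17
tcp_pos: [0.5593, -0.1623, 0.1483]
eef_rot: [-180.0, -0.0, -3.2]
contact_force: [-0.7, -0.7, -1.2]
gripper_width: 0.0194
gripper_force: 25.0
```

```bash
python3 -c "
from meas import *
st();shares((.5569,-.1533,.028),-3.4)"
```

```text
t 17.17 p [ 0.5593 -0.1623  0.1483] rot [-179.96   -0.03   -3.15] q [  3.   15.5 -17.4  -0.  -57.   83.9] F [-0.7 -0.7 -1.2] w 0.0194 25.0
shares [-0.0058 -0.0178  0.2406] turn 0.0029 dist rows 2.9 turn rows 0.0
```

play_rows:
  rows:
    - [[1,-0.007,-0.018,0.03,0.003],[1,-0.007,-0.018,0.06,0.003],[1,-0.007,-0.018,0.06,0.003],[1,-0.007,-0.018,0.06,0.003],[1,-0.007,-0.018,0.06,0.003],[1,-0.007,-0.018,0.06,0.003],[1,-0.007,-0.018,0.06,0.003],[1,-0.007,-0.018,0.06,0.003]]

```text
time_s: 17.83
tcp_pos: [0.5565, -0.1568, 0.1186]
eef_rot: [-180.0, -0.1, -3.6]
contact_force: [0.3, 0.3, -0.7]
gripper_width: 0.0189
gripper_force: 25.0
```

```bash
python3 -c "
from meas import *
shares((.556,-.1533,.027),-3.4);C,im=shot('wrist','w8');st()
hsv=cv2.cvtColor(im,cv2.COLOR_RGB2HSV)
m=(hsv[...,2]<60).astype(np.uint8)
for c,s in [(c,s) for c,s in blobs(im,(0,0,0),(179,255,60),40)[1] if s[4]<500 and s[1]<230]: print(c,s[4],onz(C,c,.004))
for c,s in blobs(im,(8,100,70),(30,255,255),60)[1]:print(c,s)
"
```

```text
shares [-0.0015 -0.0068  0.1833] turn -0.0022 dist rows 2.2 turn rows 0.0
t 17.88 p [ 0.5564 -0.1567  0.1185] rot [-180.     -0.04   -3.59] q [  3.7  16.8 -20.    0.  -53.1  82.8] F [ 0.5  0.2 -0.5] w 0.0191 25.0
[144.2559 189.1989] [123 173  41  37 719]
[259.3813 240.9423] [ 238  212   42   60 1230]
[304.1772 286.967 ] [299 259  10  55 333]
[492.8952 265.0619] [483 258  20  14 210]
[211.3228 289.3789] [207 261  11  53 285]
[273.6238 334.9251] [  90  324  344   19 5005]
```

View pics/w8.png

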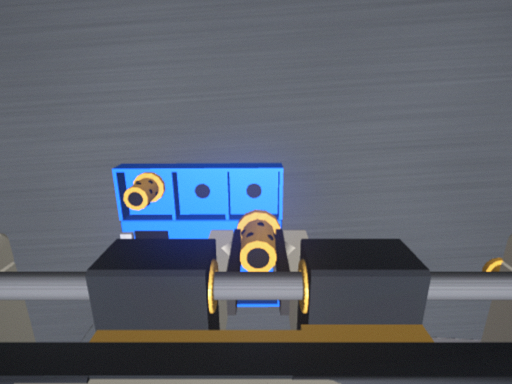

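The target well hole is at (254,191). The bushing is held at column 258, so I shift 3.5 mm left and lower.

play_rows:
  rows:
    - [[1,-0.001,-0.007,0.04,0],[1,-0.001,-0.007,0.09,0],[1,-0.001,-0.007,0.14,0],[1,-0.001,-0.007,0.17,0],[1,-0.001,-0.007,0.183,0],[1,-0.001,-0.007,0.183,0],[1,-0.001,-0.007,0.183,0],[1,-0.001,-0.007,0.183,0]]

```text
time_s: 18.55
tcp_pos: [0.5563, -0.153, 0.0269]
eef_rot: [-180.0, -0.0, -3.6]
contact_force: [0.2, 0.5, -0.2]
gripper_width: 0.0191
gripper_force: 25.0
```

play_rows:
  rows:
    - [[0.6,0,0,0,0],[0.6,0,0,0,0],[0.6,0,0,0,0],[0.6,0,0,0,0],[0.6,0,0,0,0],[0.6,0,0,-0.05,0],[0.6,0,0,-0.12,0],[0.6,0,0,-0.2,0]]

```text
time_s: 19.22
tcp_pos: [0.5544, -0.1529, 0.126]
eef_rot: [180.0, 0.2, -3.6]
contact_force: [1.4, -0.4, -0.5]
gripper_width: 0.0349
gripper_force: 0.0
```

play_rows:
  rows:
    - [[0.5,0,0.06,-0.05,0],[0.5,-0.04,0.13,-0.08,0],[0.5,-0.08,0.2,-0.1,0],[0.5,-0.1,0.28,-0.1,0],[0.5,-0.1,0.3,-0.1,0],[0.5,-0.1,0.3,-0.1,0],[0.5,-0.1,0.3,-0.1,0],[0.5,-0.1,0.3,-0.1,0]]

```text
time_s: 19.88
tcp_pos: [0.4967, -0.2991, 0.1762]
eef_rot: [-180.0, 0.0, -3.6]
contact_force: [-0.1, 0.3, -0.1]
gripper_width: 0.0439
gripper_force: 0.0
```

```bash
python3 -c "
from meas import *
look('w9');shares((.556,-.4045,.022),-3.4);shares((.556,-.4045,.1),-3.4)"
```

```text
t 19.88 p [ 0.4967 -0.2991  0.1762] rot [-179.99    0.03   -3.58] q [-11.7  13.9 -15.7  -0.  -60.5  98.2] F [-0.1  0.3 -0.1] w 0.0439 0.0
[361.1 107.9] 653 bench [ 0.5559 -0.4037] in caddy [ 0.5562 -0.4025]
[ 15.8 123.4] 702 bench [ 0.5627 -0.0632] in caddy [ 0.5629 -0.0662]
[107.9 126.7] 646 bench [ 0.5537 -0.1535] in caddy [ 0.554  -0.1554]
[489.2 159.6] 253 bench [ 0.4961 -0.5365] in caddy [ 0.4971 -0.5335]
[342.5 205.6] 587 bench [ 0.4553 -0.3874] in caddy [ 0.4568 -0.3864]
caddy ((0.5112854838371277, -0.10324705392122269), (0.1592220515012741, 0.13842469453811646), 86.37606048583984)
shares [0.131  0.2038 0.3086] turn -0.0015 dist rows 4.7 turn rows 0.0
shares [0.131  0.2038 0.1526] turn -0.0015 dist rows 3.4 turn rows 0.0
```

play_rows:
  rows:
    - [[0.5,0.04,0.065,0.02,0],[0.5,0.09,0.13,0.04,0],[0.5,0.131,0.204,0.08,0],[0.5,0.131,0.204,0.15,0],[0.5,0.131,0.204,0.22,0],[0.5,0.131,0.204,0.27,0],[0.5,0.131,0.204,0.305,0],[0.5,0.131,0.204,0.305,0]]

```text
time_s: 20.6
tcp_pos: [0.5535, -0.4029, 0.0188]
eef_rot: [-179.8, 0.4, -3.5]
contact_force: [-0.8, 1.2, -1.0]
gripper_width: 0.0439
gripper_force: 0.0
```

play_rows:
  rows:
    - [[0.5,0,0,0,0],[0.5,0,0,0,0],[1,0,0,0,0],[1,0,0,0,0],[1,0,0,0,0],[1,0,0,0,0],[1,0,0,0,0],[1,0,0,0,0]]

```text
time_s: 21.27
tcp_pos: [0.5561, -0.4056, 0.0249]
eef_rot: [180.0, -0.1, -3.6]
contact_force: [-0.5, 0.8, 4.0]
gripper_width: 0.019
gripper_force: 25.0
```

play_rows:
  rows:
    - [[1,0,0,-0.07,0],[1,0,0,-0.15,0],[1,0,0,-0.22,0],[1,0,0,-0.26,0],[1,0,0,-0.26,0],[1,0,0,-0.26,0],[1,0,0,-0.26,0],[1,0,0,-0.26,0]]

```text
time_s: 21.93
tcp_pos: [0.5548, -0.4049, 0.1523]
eef_rot: [-179.9, 0.1, -3.6]
contact_force: [0.5, -0.1, -1.3]
gripper_width: 0.0187
gripper_force: 25.0
```

```bash
python3 -c "
from meas import *
st();shares((.4642,-.0537,.152),-3.4)"
```

```text
t 21.93 p [ 0.5548 -0.4049  0.1523] rot [-179.93    0.15   -3.59] q [-19.9  24.6  -3.1  -0.  -62.5 106.4] F [ 0.5 -0.1 -1.3] w 0.0187 25.0
shares [-0.2248 -0.6897  0.0005] turn -0.0022 dist rows 8.7 turn rows 0.0
```

play_rows:
  rows:
    - [[1,-0.025,-0.077,0,0],[1,-0.05,-0.154,0,0],[1,-0.075,-0.23,0,0],[1,-0.1,-0.307,0,0],[1,-0.125,-0.384,0,0],[1,-0.15,-0.46,0,0],[1,-0.175,-0.537,0,0],[1,-0.2,-0.61,0,0]]

```text
time_s: 22.6
tcp_pos: [0.4734, -0.0932, 0.1529]
eef_rot: [180.0, 0.1, -3.6]
contact_force: [1.1, 0.4, -1.1]
gripper_width: 0.0188
gripper_force: 25.0
```

play_rows:
  rows:
    - [[1,-0.025,-0.078,0,0],[1,-0.025,-0.078,0,0],[1,-0.025,-0.078,0,0],[1,-0.025,-0.078,0,0],[1,-0.025,-0.078,0,0],[1,-0.025,-0.078,0,0],[1,-0.025,-0.078,0,0],[1,-0.025,-0.078,0,0]]

```text
time_s: 23.27
tcp_pos: [0.4648, -0.056, 0.1538]
eef_rot: [180.0, 0.0, -3.7]
contact_force: [0.4, -0.4, -1.4]
gripper_width: 0.0187
gripper_force: 25.0
```

```bash
python3 -c "
from meas import *
st();shares((.4642,-.0537,.029),-3.4);C,im=shot('wrist','w10');print(proj(C,(.4642,-.0537,.004)),'centre',proj(C,(.4696,-.054,.004)),'grip',proj(C,(.5108,-.1035,.09)))"
```

```text
t 23.27 p [ 0.4648 -0.056   0.1538] rot [179.99   0.03  -3.68] q [ 17.3   4.6 -30.5   0.  -54.9  69. ] F [ 0.4 -0.4 -1.4] w 0.0187 25.0
shares [-0.0016 -0.0046  0.2495] turn -0.0033 dist rows 3.0 turn rows 0.0
[255.5881 176.0554] centre [255.5243 170.8673] grip [320.9092 139.2689]
```

View pics/w10.png

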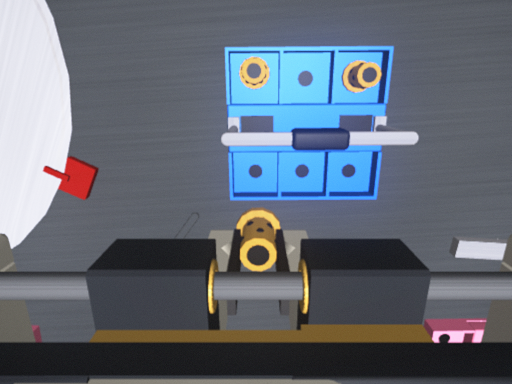

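The caddy's lower-left well hole is at (255,171) and its grip at (321,139). Both match the predictions, so I lower.

play_rows:
  rows:
    - [[1,-0.002,-0.005,0.06,0],[1,-0.002,-0.005,0.12,0],[1,-0.002,-0.005,0.18,0],[1,-0.002,-0.005,0.22,0],[1,-0.002,-0.005,0.245,0],[1,-0.002,-0.005,0.249,0],[1,-0.002,-0.005,0.249,0],[1,-0.002,-0.005,0.249,0]]

```text
time_s: 23.98
tcp_pos: [0.4644, -0.0526, 0.03]
eef_rot: [-180.0, -0.0, -3.6]
contact_force: [-0.3, -0.1, -1.3]
gripper_width: 0.019
gripper_force: 25.0
```

play_rows:
  rows:
    - [[0.6,0,0,0,0],[0.6,0,0,0,0],[0.6,0,0,0,0],[0.6,0,0,0,0],[0.6,0,0,0,0],[0.6,0,0,-0.05,0],[0.6,0,0,-0.12,0],[0.6,0,0,-0.2,0]]

```text
time_s: 24.65
tcp_pos: [0.4625, -0.0528, 0.1295]
eef_rot: [179.9, 0.2, -3.6]
contact_force: [2.5, -0.9, 0.1]
gripper_width: 0.0351
gripper_force: 0.0
```

play_rows:
  rows:
    - [[0.5,-0.02,0.08,-0.05,0],[0.5,-0.04,0.16,-0.08,0],[0.5,-0.06,0.24,-0.1,0],[0.5,-0.08,0.32,-0.1,0],[0.5,-0.08,0.4,-0.1,0],[0.5,-0.08,0.44,-0.1,0],[0.5,-0.08,0.44,-0.1,0],[0.5,-0.08,0.44,-0.1,0]]

```text
time_s: 25.32
tcp_pos: [0.4097, -0.2708, 0.1793]
eef_rot: [-180.0, 0.0, -3.8]
contact_force: [1.2, 0.5, -0.8]
gripper_width: 0.0442
gripper_force: 0.0
```

```bash
python3 -c "
from meas import *
look('w11');shares((.455,-.3875,.022),-3.4)"
```

```text
t 25.32 p [ 0.4097 -0.2708  0.1793] rot [-179.99    0.03   -3.76] q [-10.5   5.3 -25.9  -0.  -58.8  96.7] F [ 1.2  0.5 -0.8] w 0.0442 0.0
[20.1 26.8] 900 bench [ 0.5615 -0.0626] in caddy [ 0.5606 -0.0652]
[120.2  29.8] 817 bench [ 0.5528 -0.1536] in caddy [ 0.5521 -0.1552]
[370.6 122.3] 649 bench [ 0.4538 -0.3865] in caddy [ 0.4543 -0.3851]
[ 38.6 134. ] 816 bench [ 0.4644 -0.0525] in caddy [ 0.4648 -0.0553]
caddy ((0.5104390382766724, -0.10305891185998917), (0.15734772384166718, 0.13863150775432587), 86.1827621459961)
shares [0.1052 0.229  0.3146] turn -0.0032 dist rows 4.8 turn rows 0.0
```

play_rows:
  rows:
    - [[0.5,0.035,0.07,0.02,0],[0.5,0.07,0.15,0.04,0],[0.5,0.104,0.229,0.08,0],[0.5,0.104,0.229,0.15,0],[0.5,0.104,0.229,0.22,0],[0.5,0.104,0.229,0.27,0],[0.5,0.104,0.229,0.311,0],[0.5,0.104,0.229,0.311,0]]

```text
time_s: 26.03
tcp_pos: [0.4529, -0.3844, 0.0196]
eef_rot: [-179.8, 0.4, -3.5]
contact_force: [-0.3, 0.5, -0.2]
gripper_width: 0.0442
gripper_force: 0.0
```

play_rows:
  rows:
    - [[0.5,0,0,0,0],[0.5,0,0,0,0],[1,0,0,0,0],[1,0,0,0,0],[1,0,0,0,0],[1,0,0,0,0],[1,0,0,0,0],[1,0,0,0,0]]

```text
time_s: 26.7
tcp_pos: [0.4556, -0.3873, 0.0249]
eef_rot: [180.0, -0.1, -3.6]
contact_force: [0.1, 2.3, 6.4]
gripper_width: 0.0189
gripper_force: 25.0
```

play_rows:
  rows:
    - [[1,0,0,-0.07,0],[1,0,0,-0.15,0],[1,0,0,-0.22,0],[1,0,0,-0.26,0],[1,0,-0.08,-0.26,0],[1,0,-0.16,-0.26,0],[1,0,-0.2,-0.26,0],[1,0,-0.2,-0.26,0]]

```text
time_s: 27.37
tcp_pos: [0.461, -0.2843, 0.1544]
eef_rot: [-180.0, -0.0, -3.5]
contact_force: [-0.5, 0.1, -0.2]
gripper_width: 0.0191
gripper_force: 25.0
```

```bash
python3 -c "
from meas import *
st();shares((.4591,-.1475,.152),-3.4)"
```

```text
t 27.37 p [ 0.461  -0.2843  0.1544] rot [-179.96   -0.03   -3.46] q [-11.   11.5 -22.   -0.1 -56.5  97.5] F [-0.5  0.1 -0.2] w 0.0191 25.0
shares [-0.0204 -0.2729  0.0047] turn -0.0007 dist rows 3.3 turn rows 0.0
```

play_rows:
  rows:
    - [[1,-0.005,-0.07,0,0],[1,-0.01,-0.14,0,0],[1,-0.015,-0.21,0,0],[1,-0.02,-0.273,0,0],[1,-0.02,-0.273,0,0],[1,-0.02,-0.273,0,0],[1,-0.02,-0.273,0,0],[1,-0.02,-0.273,0,0]]

```text
time_s: 28.03
tcp_pos: [0.4599, -0.1512, 0.1539]
eef_rot: [180.0, 0.0, -3.6]
contact_force: [-0.5, -0.2, -1.2]
gripper_width: 0.0191
gripper_force: 25.0
```

play_rows:
  rows:
    - [[1,0,0,0,0],[1,0,0,0,0],[1,0,0,0,0],[1,0,0,0,0],[1,0,0,0,0],[1,0,0,0,0],[1,0,0,0,0],[1,0,0,0,0]]

```text
time_s: 28.7
tcp_pos: [0.4599, -0.1504, 0.154]
eef_rot: [-180.0, -0.0, -3.6]
contact_force: [0.4, -0.5, -1.1]
gripper_width: 0.0189
gripper_force: 25.0
```

```bash
python3 -c "
from meas import *
look('w12');shares((.4588,-.1475,.029),-3.4)"
```

```text
t 28.7 p [ 0.4599 -0.1504  0.154 ] rot [-180.     -0.     -3.57] q [  5.2   6.1 -28.8   0.  -55.1  81.2] F [ 0.4 -0.5 -1.1] w 0.0189 25.0
[148.1  73. ] 737 bench [ 0.5624 -0.0603] in caddy [ 0.5621 -0.0616]
[254.2  77.4] 458 bench [ 0.5528 -0.1531] in caddy [ 0.5527 -0.1531]
[157.  180.2] 527 bench [ 0.4649 -0.0525] in caddy [ 0.466  -0.0539]
caddy ((0.5106346607208252, -0.10313989967107773), (0.14512650668621063, 0.13904356956481934), 86.67731475830078)
shares [-0.0026 -0.0056  0.2501] turn -0.0019 dist rows 3.0 turn rows 0.0
```

play_rows:
  rows:
    - [[1,-0.003,-0.006,0.06,0],[1,-0.003,-0.006,0.12,0],[1,-0.003,-0.006,0.18,0],[1,-0.003,-0.006,0.22,0],[1,-0.003,-0.006,0.245,0],[1,-0.003,-0.006,0.25,0],[1,-0.003,-0.006,0.25,0],[1,-0.003,-0.006,0.25,0]]

```text
time_s: 29.42
tcp_pos: [0.4622, -0.1472, 0.0301]
eef_rot: [180.0, -0.3, -3.5]
contact_force: [4.7, 1.1, 3.2]
gripper_width: 0.0192
gripper_force: 25.0
```

play_rows:
  rows:
    - [[0.6,0,0,0,0],[0.6,0,0,0,0],[0.6,0,0,0,0],[0.6,0,0,0,0],[0.6,0,0,0,0],[0.6,0,0,-0.05,0],[0.6,0,0,-0.12,0],[0.6,0,0,-0.2,0]]

```text
time_s: 30.08
tcp_pos: [0.4566, -0.1475, 0.1286]
eef_rot: [180.0, 0.3, -3.6]
contact_force: [1.7, 0.9, 0.6]
gripper_width: 0.0351
gripper_force: 0.0
```

play_rows:
  rows:
    - [[0,0,0,-0.08,0],[0,0,0,-0.16,0],[0,0,0,-0.24,0.08],[0,0,0,-0.3,0.16],[0,0,0,-0.3,0.24],[0,0,0,-0.3,0.32],[0,0,0,-0.3,0.4],[0,0,0,-0.3,0.48]]

```text
time_s: 30.75
tcp_pos: [0.4581, -0.1473, 0.279]
eef_rot: [-180.0, 0.0, -45.2]
contact_force: [-0.6, -0.4, 0.1]
gripper_width: 0.0826
gripper_force: 0.0
```

```bash
python3 -c "
from meas import *
st();shares((.5108,-.155,.28),-93.4)"
```

```text
t 30.75 p [ 0.4581 -0.1473  0.279 ] rot [-180.      0.02  -45.17] q [  5.6   0.1 -18.   -0.  -72.   39.2] F [-0.6 -0.4  0.1] w 0.0826 0.0
shares [ 0.0852 -0.0639 -0.002 ] turn 0.5612 dist rows 1.3 turn rows 6.7
```

play_rows:
  rows:
    - [[0,-0.005,-0.04,0,0.08],[0,-0.01,-0.08,0,0.16],[0,-0.015,-0.12,0,0.24],[0,-0.02,-0.17,0,0.32],[0,-0.02,-0.17,0,0.4],[0,-0.02,-0.17,0,0.48],[0,-0.02,-0.17,0,0.56],[0,-0.02,-0.17,0,0.56]]

```text
time_s: 31.42
tcp_pos: [0.511, -0.0799, 0.2786]
eef_rot: [179.9, -0.0, -93.3]
contact_force: [-0.3, -0.9, -0.1]
gripper_width: 0.0879
gripper_force: 0.0
```

play_rows:
  rows:
    - [[0,0,0,0,0],[0,0,0,0,0],[0,0,0,0,0],[0,0,0,0,0],[0,0,0,0,0],[0,0,0,0,0],[0,0,0,0,0],[0,0,0,0,0]]

```text
time_s: 32.08
tcp_pos: [0.5114, -0.08, 0.2791]
eef_rot: [-180.0, 0.0, -92.9]
contact_force: [0.2, -0.1, -0.2]
gripper_width: 0.0878
gripper_force: 0.0
```

```bash
python3 -c "
from meas import *
C,im=look('w13');np.save('w13.npy',C[3]);print(proj(C,(.5108,-.1035,.095)))"
```

```text
t 32.08 p [ 0.5114 -0.08    0.2791] rot [-180.      0.    -92.93] q [ 12.9   3.8 -14.1  -0.  -72.2 -15.8] F [ 0.2 -0.1 -0.2] w 0.0878 0.0
[224.5  99.4] 223 bench [ 0.5499 -0.154 ] in caddy [ 0.5495 -0.1541]
[289.1 100.8] 438 bench [ 0.4672 -0.1479] in caddy [ 0.4676 -0.148 ]
[ 60.7 191.8] 900 bench [ 0.7897 -0.0418] in caddy [ 0.787  -0.0429]
[222.  170.3] 195 bench [ 0.5612 -0.061 ] in caddy [ 0.5606 -0.0619]
[292.6 171.9] 191 bench [ 0.4645 -0.0536] in caddy [ 0.4649 -0.0546]
[  1.2 223.1] 62 bench [0.8872 0.0008] in caddy [ 0.8835 -0.0008]
caddy ((0.50991290807724, -0.10343056172132492), (0.14502815902233124, 0.1397322118282318), 86.0783462524414)
[256.8712 147.0608]
```

View pics/w13.png

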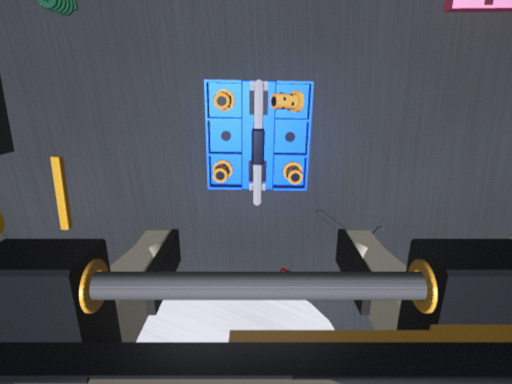

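The wrist view shows bushings upright at (224,99), (222,170) and (292,172). The one at (287,101) has toppled, its flange at the right near (298,101) and its body towards the bail. It has to be set upright, so I take a closer look from two positions.

play_rows:
  rows:
    - [[0,0.08,0.036,0.05,0],[0,0.15,0.07,0.1,0],[0,0.176,0.079,0.15,0],[0,0.176,0.079,0.198,0],[0,0.176,0.079,0.198,0],[0,0.176,0.079,0.198,0],[0,0.176,0.079,0.198,0],[0,0.176,0.079,0.198,0]]

```text
time_s: 32.8
tcp_pos: [0.4691, -0.1655, 0.1819]
eef_rot: [-179.8, -0.0, -92.9]
contact_force: [-0.1, -0.2, -0.4]
gripper_width: 0.0874
gripper_force: 0.0
```

```bash
python3 -c "
from meas import *
C,im=look('wa');np.save('wa.npy',C[3]);print(proj(C,(.4676,-.148,.02)))"
```

```text
t 32.8 p [ 0.4691 -0.1655  0.1819] rot [-179.83   -0.01  -92.88] q [  3.3   5.7 -25.1   0.  -59.   -6.2] F [-0.1 -0.2 -0.4] w 0.0874 0.0
[181.3 186.5] 342 bench [ 0.5518 -0.1542] in caddy [ 0.5507 -0.1553]
[259.2 189.5] 620 bench [ 0.4686 -0.1465] in caddy [ 0.4686 -0.1478]
caddy ((0.5076754093170166, -0.13854195177555084), (0.08315917104482651, 0.14011752605438232), 87.09632110595703)
[260.0895 188.7069]
```

play_rows:
  rows:
    - [[0,0,0.07,0,0],[0,0,0.13,0,0],[0,0,0.13,0,0],[0,0,0.13,0,0],[0,0,0.13,0,0],[0,0,0.13,0,0],[0,0,0.13,0,0],[0,0,0.13,0,0]]

```text
time_s: 33.52
tcp_pos: [0.4031, -0.1625, 0.18]
eef_rot: [180.0, -0.0, -92.9]
contact_force: [0.7, 0.3, -0.1]
gripper_width: 0.0878
gripper_force: 0.0
```

```bash
python3 -c "
from meas import *
C,im=look('wb');np.save('wb.npy',C[3]);print(proj(C,(.4676,-.148,.02)))
ia=load('pics/wa.png');Ca=(*C[:3],np.load('wa.npy'))
o=[]
for K,i in((Ca,ia),(C,im)):
    p=proj(K,(.4676,-.148,.02)).astype(int);print('crop origin',p-[66,66])
    x0,y0=np.clip(p-66,0,None);o.append(cv2.resize(i[y0:y0+132,x0:x0+132],(396,396),interpolation=2))
cv2.imwrite('pics/ab.png',np.hstack(o)[:,:,::-1])"
```

```text
t 33.52 p [ 0.4031 -0.1625  0.18  ] rot [179.99  -0.01 -92.94] q [  4.2  -0.5 -32.    0.  -58.5  -7.2] F [ 0.7  0.3 -0.1] w 0.0878 0.0
[116.5 186.9] 451 bench [ 0.5538 -0.1549] in caddy [ 0.5518 -0.156 ]
[194.6 190.5] 646 bench [ 0.4712 -0.1465] in caddy [ 0.4702 -0.1478]
caddy ((0.5070096254348755, -0.13917356729507446), (0.08153657615184784, 0.14126062393188477), 86.98844146728516)
[197.4431 189.621 ]
crop origin [194 122]
crop origin [131 123]
```

View pics/ab.png

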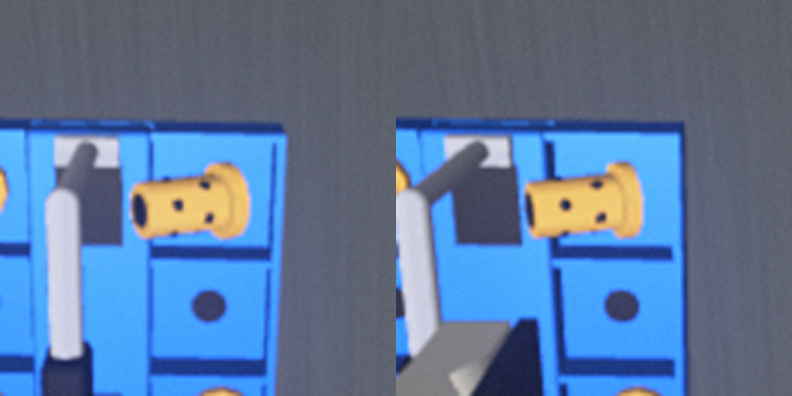

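The close-ups show the bushing leaning over the well's inner wall. Its open end overhangs the spine (crop A (142,210), B (135,212)) and its flange is in the well (A (247,200), B (245,200)). I triangulate both ends next.

```bash
python3 -c "
from meas import *
K=cam('wrist');A=(*K[:3],np.load('wa.npy'));B=(*K[:3],np.load('wb.npy'))
c=np.array([.5106,-.1033]);a=np.radians(-3.4);R=np.array([[np.cos(a),np.sin(a)],[-np.sin(a),np.cos(a)]])
for n,pa,pb in(('ring',(142,210),(135,212)),('rim up',(247,200),(245,200)),('flange front edge',(213,200),(216,200)),('wall corner top',(285,130),(288,127)),('hole',(209,305),(226,305))):
    x,e=tri([(A,(194+pa[0]/3,122+pa[1]/3)),(B,(131+pb[0]/3,123+pb[1]/3))]);print(n,x,e,'caddy',R@(x[:2]-c))
"
```

```text
ring [ 0.4868 -0.1494  0.034 ] 0.00033453437306486285 caddy [-0.021  -0.0475]
rim up [ 0.4505 -0.1489  0.0256] 5.281098638290732e-05 caddy [-0.0573 -0.049 ]
flange front edge [ 0.4624 -0.1467  0.0168] 5.6524476337992775e-05 caddy [-0.0456 -0.0462]
wall corner top [ 0.4353 -0.1699  0.0094] 0.00039247349559107724 caddy [-0.0712 -0.0709]
hole [ 0.4657 -0.0999  0.0029] 6.866928823540454e-06 caddy [-0.045   0.0007]
```

play_rows:
  rows:
    - [[0.55,0,0,-0.03,-0.08],[0.55,0,-0.05,-0.06,-0.16],[0.55,0,-0.1,-0.06,-0.24],[0.55,0,-0.16,-0.06,-0.32],[0.55,0,-0.16,-0.06,-0.4],[0.55,0,-0.16,-0.06,-0.48],[0.55,0,-0.16,-0.06,-0.56],[0.55,0,-0.16,-0.06,-0.62]]
  squeeze: 20

```text
time_s: 34.23
tcp_pos: [0.4827, -0.1667, 0.2094]
eef_rot: [179.9, 0.1, -39.3]
contact_force: [-0.2, -0.2, -0.0]
gripper_width: 0.0416
gripper_force: 0.0
```

play_rows:
  rows:
    - [[0.55,0,0,0,-0.08],[0.55,0,0,0,-0.16],[0.55,0,0,0,-0.24],[0.55,0,0,0,-0.32],[0.55,0,0,0,-0.4],[0.55,0,0,0,-0.421],[0.55,0,0,0,-0.421],[0.55,0,0,0,-0.421]]

```text
time_s: 34.9
tcp_pos: [0.4825, -0.1667, 0.2097]
eef_rot: [180.0, 0.0, -3.6]
contact_force: [0.8, -1.1, 0.1]
gripper_width: 0.0395
gripper_force: 0.0
```

```bash
python3 -c "
from meas import *
st();shares((.4828,-.1497,.06),-3.4)"
```

```text
t 34.9 p [ 0.4825 -0.1667  0.2097] rot [180.     0.03  -3.58] q [  3.    5.7 -21.2  -0.  -63.2  83.4] F [ 0.8 -1.1  0.1] w 0.0395 0.0
shares [-0.0016 -0.0339  0.2995] turn -0.0021 dist rows 3.6 turn rows 0.0
```

play_rows:
  rows:
    - [[0.55,-0.002,-0.034,0.05,0],[0.55,-0.002,-0.034,0.12,0],[0.55,-0.002,-0.034,0.19,0],[0.55,-0.002,-0.034,0.25,0],[0.55,-0.002,-0.034,0.3,0],[0.55,-0.002,-0.034,0.3,0],[0.55,-0.002,-0.034,0.3,0],[0.55,-0.002,-0.034,0.3,0]]

```text
time_s: 35.57
tcp_pos: [0.4836, -0.1497, 0.0613]
eef_rot: [180.0, -0.1, -3.5]
contact_force: [0.7, -0.1, 0.5]
gripper_width: 0.0394
gripper_force: 0.0
```

play_rows:
  rows:
    - [[0.55,0,0,0,0],[0.55,0,0,0,0],[0.55,0,0,0,0],[0.55,0,0,0,0],[0.55,0,0,0,0],[0.55,0,0,0,0],[0.55,0,0,0,0],[0.55,0,0,0,0]]

```text
time_s: 36.23
tcp_pos: [0.4824, -0.1496, 0.06]
eef_rot: [180.0, 0.0, -3.5]
contact_force: [0.3, -0.2, -0.5]
gripper_width: 0.0397
gripper_force: 0.0
```

```bash
python3 -c "
from meas import *
st();shares((.4828,-.1497,.0305),-3.4)"
```

```text
t 36.23 p [ 0.4824 -0.1496  0.06  ] rot [180.     0.    -3.48] q [  5.1  14.9 -32.7   0.  -42.4  81.4] F [ 0.3 -0.2 -0.5] w 0.0397 0.0
shares [0.0008 0.0001 0.0591] turn -0.001 dist rows 0.7 turn rows 0.0
```

play_rows:
  rows:
    - [[0.55,0.001,0,0.02,0],[0.55,0.001,0,0.04,0],[0.55,0.001,0,0.055,0],[0.55,0.001,0,0.059,0],[0.55,0.001,0,0.059,0],[1,0.001,0,0.059,0],[1,0.001,0,0.059,0],[1,0.001,0,0.059,0]]
  squeeze: 20

```text
time_s: 36.9
tcp_pos: [0.4832, -0.1496, 0.0308]
eef_rot: [-180.0, -0.0, -3.5]
contact_force: [-0.3, 0.5, -0.2]
gripper_width: 0.0246
gripper_force: 0.0
```

play_rows:
  rows:
    - [[1,0,0,0,0],[1,0,0,0,0],[1,0,0,0,0],[1,0,0,0,0],[1,0,0,0,0],[1,0,0,0,0],[1,0,0,0,0],[1,0,0,0,0]]

```text
time_s: 37.57
tcp_pos: [0.4832, -0.1496, 0.0307]
eef_rot: [180.0, -0.0, -3.5]
contact_force: [0.2, 0.4, 2.1]
gripper_width: 0.0183
gripper_force: 20.0
```

play_rows:
  rows:
    - [[1,0,0,-0.01,0],[1,0,0,-0.02,0],[1,0,0,-0.03,0],[1,0,0,-0.04,0],[1,0,0,-0.05,0],[1,0,0,-0.06,0],[1,0,0,-0.06,0],[1,0,0,-0.06,0]]

```text
time_s: 38.23
tcp_pos: [0.4832, -0.1496, 0.061]
eef_rot: [-180.0, -0.1, -3.5]
contact_force: [0.1, -0.1, -0.6]
gripper_width: 0.0186
gripper_force: 20.0
```

```bash
python3 -c "
from meas import *
st();C,im=shot('wrist','wc')
for c,s in blobs(im,(8,100,70),(30,255,255),60)[1]:
    if s[4]<2000:print(c.round(1),s)
C,im=shot('scene','sc1')
for c,s in blobs(im,(8,110,80),(28,255,255),10)[1]:
    if 200<c[0]<320 and 180<c[1]<300: print('scene',c.round(1),s,tuple(onz(C,c,.022).round(3)))"
```

```text
t 38.23 p [ 0.4832 -0.1496  0.061 ] rot [-179.99   -0.06   -3.49] q [  5.1  14.8 -32.6  -0.  -42.5  81.4] F [ 0.1 -0.1 -0.6] w 0.0186 20.0
[104.9 104.3] [  69   83   66   43 1770]
[257.1 109.6] [237  90  40  42 838]
[258.  254.8] [ 240  233   37   39 1084]
[102.5 251.8] [ 95 242  19  20  90]
[212.6 286.8] [209 260  10  54 320]
[303.2 286.7] [298 260  10  54 342]
scene [229. 198.] [227 197   5   3  11] (np.float64(0.329), np.float64(-0.051), np.float64(0.022))
scene [276.5 225.3] [275 222   4   8  25] (np.float64(0.564), np.float64(-0.058), np.float64(0.022))
scene [256.4 238.9] [254 235   5   9  35] (np.float64(0.556), np.float64(-0.154), np.float64(0.022))
```

play_rows:
  rows:
    - [[1,-0.02,0.002,-0.02,0],[1,-0.04,0.002,-0.02,0],[1,-0.04,0.002,-0.02,0],[1,-0.04,0.002,-0.02,0],[1,-0.04,0.002,-0.02,0],[1,-0.04,0.002,-0.02,0],[1,-0.04,0.002,-0.02,0],[1,-0.04,0.002,-0.02,0]]
  squeeze: 4

```text
time_s: 39.0
tcp_pos: [0.4631, -0.1494, 0.0703]
eef_rot: [180.0, 0.0, -3.5]
contact_force: [1.1, 0.4, -1.0]
gripper_width: 0.0194
gripper_force: 4.0
```

```bash
python3 -c "
from meas import *
st();C,im=shot('wrist','wd')
for c,s in blobs(im,(8,100,70),(30,255,255),60)[1]:
    if s[4]<2000:print(c.round(1),s)
for n in('wc','wd'):
    i=load(f'pics/{n}.png');m,b=blobs(i,(8,100,70),(30,255,255),60)
    c,s=min(b,key=lambda t:abs(t[0]-[258,255]).sum());h=m[s[1]:s[1]+s[3],s[0]:s[0]+s[2]]
    print(n,s,'row widths',(h>0).sum(1).tolist())
"
```

```text
t 39.0 p [ 0.4631 -0.1494  0.0703] rot [180.     0.02  -3.48] q [  5.3  12.5 -34.3   0.  -43.2  81.2] F [ 1.1  0.4 -1. ] w 0.0194 4.0
[105.7  70.7] [  71   50   64   44 1750]
[255.6  78.9] [236  58  40  42 872]
[123.3 216.1] [  96  194   52   49 1324]
[257.2 244.2] [240 222  36  42 921]
[210.7 288. ] [207 261  10  53 319]
[304.9 287.2] [299 260  11  54 345]
wc [ 240  233   37   39 1084] row widths [12, 14, 15, 14, 14, 14, 14, 16, 16, 18, 20, 22, 26, 35, 35, 35, 35, 35, 34, 33, 33, 31, 30, 32, 31, 30, 33, 35, 31, 31, 31, 35, 35, 34, 33, 34, 35, 37, 36]
wd [240 222  36  42 921] row widths [8, 16, 21, 23, 25, 27, 27, 21, 20, 19, 19, 18, 15, 16, 15, 15, 14, 13, 14, 15, 15, 16, 16, 17, 20, 23, 25, 30, 35, 35, 35, 35, 34, 33, 31, 29, 28, 28, 25, 20, 17, 13]
```

```bash
python3 -c "
from meas import *
i=load('pics/wd.png');cv2.imwrite('pics/wd_c.png',cv2.resize(i[30:290,50:390],(784,600),interpolation=2)[:,:,::-1])"
```

```text
(no output)
```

View pics/wd_c.png

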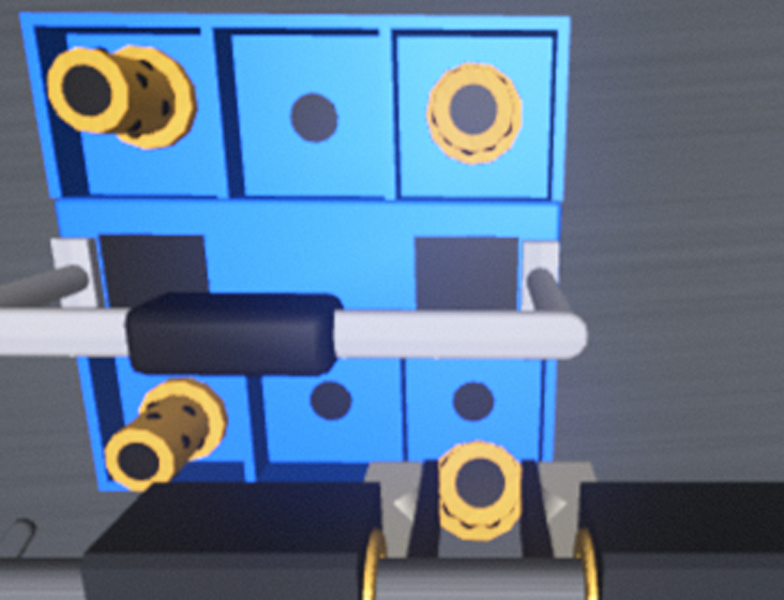

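The held bushing is at crop (480,485). We look along its axis, so it still leans about 30°. That is inside its ~41° tipping angle, so I set it low into the well, drag it upright and release.

play_rows:
  rows:
    - [[1,0.012,-0.004,0,0],[1,0.021,-0.004,0.01,0],[1,0.021,-0.004,0.025,0],[1,0.021,-0.004,0.04,0],[1,0.021,-0.004,0.05,0],[1,0.021,-0.004,0.055,0],[1,0.021,-0.004,0.06,0],[1,0.021,-0.004,0.06,0]]
  squeeze: 3

```text
time_s: 39.72
tcp_pos: [0.4732, -0.1481, 0.04]
eef_rot: [180.0, 0.1, -3.5]
contact_force: [-0.3, -0.6, 0.4]
gripper_width: 0.0196
gripper_force: 3.0
```

```bash
python3 -c "
from meas import *
st();C,im=shot('wrist','we')
m,b=blobs(im,(8,100,70),(30,255,255),60)
c,s=min(b,key=lambda t:abs(t[0]-[258,250]).sum());h=m[s[1]:s[1]+s[3],s[0]:s[0]+s[2]]
print(s,'row widths',(h>0).sum(1).tolist());print(r.get_state()['moment'])
"
```

```text
t 39.72 p [ 0.4732 -0.1481  0.04  ] rot [179.99   0.06  -3.49] q [  5.4  15.9 -34.9   0.  -39.2  81.1] F [-0.3 -0.6  0.4] w 0.0196 3.0
[240 233  37  26 514] row widths [18, 18, 17, 15, 15, 15, 15, 14, 15, 16, 17, 17, 18, 20, 22, 23, 26, 33, 33, 30, 28, 25, 22, 18, 14, 10]
[-0.0496  0.0432  0.0036]
```

play_rows:
  rows:
    - [[1,0,0,0.003,0],[1,0,0,0.006,0],[1,-0.005,0,0.006,0],[1,-0.01,0,0.006,0],[1,-0.015,0,0.006,0],[1,-0.02,0,0.006,0],[1,-0.024,0,0.006,0],[1,-0.024,0,0.006,0]]

```text
time_s: 40.43
tcp_pos: [0.4607, -0.1473, 0.0374]
eef_rot: [-180.0, 0.0, -3.5]
contact_force: [-0.8, 0.1, 0.2]
gripper_width: 0.0195
gripper_force: 3.0
```

```bash
python3 -c "
from meas import *
st();C,im=shot('wrist','wf');s0=r.get_state()['tcp_pos']
m,b=blobs(im,(8,100,70),(30,255,255),60)
c,s=min(b,key=lambda t:abs(t[0]-[258,250]).sum());h=m[s[1]:s[1]+s[3],s[0]:s[0]+s[2]]
print(s,'row widths',(h>0).sum(1).tolist())
print('vertical hyp: ring',proj(C,(s0[0],s0[1],.040)),'flange c',proj(C,(s0[0],s0[1],.006)),'near edge',proj(C,(s0[0]+.014,s0[1],.006)),'far',proj(C,(s0[0]-.014,s0[1],.006)))
"
```

```text
t 40.43 p [ 0.4607 -0.1473  0.0374] rot [-180.      0.04   -3.49] q [  5.6  15.2 -36.6  -0.  -38.3  80.9] F [-0.8  0.1  0.2] w 0.0195 3.0
[ 236  206   42   53 1063] row widths [2, 10, 18, 21, 24, 26, 28, 30, 25, 23, 20, 18, 15, 15, 12, 13, 12, 12, 25, 29, 30, 34, 38, 33, 33, 34, 25, 21, 19, 19, 18, 18, 16, 16, 16, 16, 15, 16, 15, 15, 15, 16, 15, 16, 17, 20, 26, 26, 24, 22, 18, 14, 9]
vertical hyp: ring [257.9144 245.7624] flange c [257.9075 221.2348] near edge [256.5521 201.0275] far [259.2082 240.6274]
```

play_rows:
  rows:
    - [[1,0,0,0.002,0],[1,0,0,0.004,0],[1,0,0,0.006,0],[1,0,0,0.006,0],[0.9,0,0,0.006,0],[0.7,0,0,0.006,0],[0.6,0,0,0.006,0],[0.6,0,0,0.006,0]]

```text
time_s: 41.15
tcp_pos: [0.4614, -0.1473, 0.0343]
eef_rot: [-180.0, 0.0, -3.5]
contact_force: [-0.1, 0.0, 0.1]
gripper_width: 0.0328
gripper_force: 0.0
```

play_rows:
  rows:
    - [[0.6,0,0,0,0],[0.6,0,0,0,0],[0.6,0,0,0,0],[0.6,0,0,-0.04,0],[0.6,0,0,-0.1,0],[0.6,0,0,-0.18,0],[0.6,0,0,-0.26,0],[0.6,0,0,-0.3,0]]

```text
time_s: 41.82
tcp_pos: [0.4632, -0.1476, 0.1894]
eef_rot: [180.0, -0.3, -3.4]
contact_force: [1.5, 0.1, -0.6]
gripper_width: 0.0349
gripper_force: 0.0
```

```bash
python3 -c "
from meas import *
C,im=look('wg')
m,b=blobs(im,(8,100,70),(30,255,255),60)
for c,s in b:
    if s[4]<2500:
        h=m[s[1]:s[1]+s[3],s[0]:s[0]+s[2]]>0;print(c.round(1),s)
print('upright hyp ring',proj(C,(.4607,-.1473,.04)),'flange',proj(C,(.4607,-.1473,.007)))"
```

```text
t 41.82 p [ 0.4632 -0.1476  0.1894] rot [179.98  -0.32  -3.44] q [  5.6   4.1 -25.9   0.1 -59.7  80.9] F [ 1.5  0.1 -0.6] w 0.0349 0.0
[164.8  79.3] 495 bench [ 0.5622 -0.0613] in caddy [ 0.562  -0.0624]
[258.2  84.5] 364 bench [ 0.5517 -0.1534] in caddy [ 0.5516 -0.1534]
[169.7 175.4] 360 bench [ 0.4644 -0.052 ] in caddy [ 0.4653 -0.0532]
[257.  175.8] 284 bench [ 0.4581 -0.1464] in caddy [ 0.4592 -0.1464]
caddy ((0.5100172162055969, -0.10323938727378845), (0.1453513652086258, 0.13922880589962006), 86.16300201416016)
[164.8  79.3] [147  67  33  27 495]
[258.2  84.5] [246  72  25  26 364]
[169.7 175.4] [155 162  30  28 360]
[257.  175.8] [246 163  23  28 284]
[182.9 286.5] [177 259  15  55 429]
[332.8 286.4] [325 259  15  55 430]
upright hyp ring [257.6606 178.7403] flange [257.6672 171.0319]
```

play_rows:
  rows:
    - [[0,0,-0.06,-0.03,0],[0,0,-0.12,-0.06,0],[0,0,-0.18,-0.06,0],[0,0,-0.18,-0.06,0],[0,0,-0.18,-0.06,0],[0,0,-0.18,-0.06,0],[0,0,-0.18,-0.06,0],[0,0,-0.18,-0.06,0]]

```text
time_s: 42.53
tcp_pos: [0.4667, -0.0583, 0.2142]
eef_rot: [180.0, 0.0, -3.5]
contact_force: [0.5, 0.3, 0.6]
gripper_width: 0.0823
gripper_force: 0.0
```

```bash
cat >> meas.py <<'E'
def bores(C,im):
    m,b=blobs(im,(8,100,70),(30,255,255),100);out=[]
    for c,s in b:
        if s[4]>2500 or s[1]+s[3]>240: continue
        x0,y0,w,h=s[:4];sub=(im[y0:y0+h,x0:x0+w].max(2)<80).astype(np.uint8)
        n,l,st_,ce=cv2.connectedComponentsWithStats(sub)
        k=[i for i in range(1,n) if st_[i][4]>=25]
        if k:
            i=max(k,key=lambda i:st_[i][4]);out.append((ce[i]+[x0,y0],st_[i][2:5],s[:5]))
    return out
E
python3 -c "
from meas import *
C2,im2=look('wh');np.save('wh.npy',C2[3])
from scipy.spatial.transform import Rotation as Ro
# pose of wg from the known tool-camera offset
st_=(np.array([.4632,-.1476,.1894]));s=r.get_state();
def tool(p,rot):
    T=np.eye(4);T[:3,:3]=Ro.from_euler('xyz',rot,degrees=True).as_matrix();T[:3,3]=p;return T
X=np.linalg.inv(tool(s['tcp_pos'],s['eef_rot']))@C2[3]
C1=(*C2[:3],tool(st_,[179.98,-.32,-3.44])@X);im1=load('pics/wg.png')
b1=bores(C1,im1);b2=bores(C2,im2)
for p,sz,bb in b1:
    for q,sq,bq in b2:
        x,e=tri([(C1,p),(C2,q)])
        if e<.003 and .0<x[2]<.08: print(p.round(1),q.round(1),sz,sq,'bore',x,e,'flange-ish bbox',bb,bq)
"
```

```text
t 42.53 p [ 0.4667 -0.0583  0.2142] rot [179.98   0.05  -3.55] q [ 17.    1.5 -25.2   0.  -63.4  69.5] F [0.5 0.3 0.6] w 0.0823 0.0
[253.7  78.1] 347 bench [ 0.5614 -0.0598] in caddy [ 0.5612 -0.0598]
[340.5  81.4] 345 bench [ 0.5522 -0.152 ] in caddy [ 0.5521 -0.151 ]
[252.8 166.5] 289 bench [ 0.4654 -0.0523] in caddy [ 0.4663 -0.0524]
[333.4 168. ] 299 bench [ 0.4577 -0.1453] in caddy [ 0.4587 -0.1444]
caddy ((0.509791374206543, -0.10305137932300568), (0.14571000635623932, 0.13851572573184967), 86.39291381835938)
```

```bash
python3 -c "
from meas import *
for n in('wg','wh'):
    im=load(f'pics/{n}.png');m,b=blobs(im,(8,100,70),(30,255,255),100)
    m2=m.copy();cs,h=cv2.findContours(m2,cv2.RETR_CCOMP,cv2.CHAIN_APPROX_NONE)
    for c,s in b:
        if s[4]>900 or s[1]+s[3]>240: continue
        hs=[(cv2.contourArea(cs[i]),np.array(cv2.moments(cs[i])['m10'])/max(cv2.moments(cs[i])['m00'],1),np.array(cv2.moments(cs[i])['m01'])/max(cv2.moments(cs[i])['m00'],1)) for i in range(len(cs)) if h[0][i][3]>=0 and s[0]<=cs[i][0][0][0]<=s[0]+s[2] and s[1]<=cs[i][0][0][1]<=s[1]+s[3]]
        print(n,c.round(1),s,'hole',np.round(max(hs),1) if hs else None)
"
```

```text
wg [164.8  79.3] [147  67  33  27 495] hole [141.  156.4  78.7]
wg [258.2  84.5] [246  72  25  26 364] hole [160.  257.9  83.7]
wg [169.7 175.4] [155 162  30  28 360] hole [147.  173.8 173. ]
wg [257.  175.8] [246 163  23  28 284] hole [121.5 256.3 182.1]
wh [253.7  78.1] [242  66  24  25 347] hole [131.5 253.   76.7]
wh [340.5  81.4] [327  70  29  25 345] hole [128.  347.   81.1]
wh [252.8 166.5] [243 155  21  26 289] hole [100.  252.3 172.4]
wh [333.4 168. ] [321 156  26  26 299] hole [ 96.5 338.4 173.3]
```

Bushing 4 now shows the same outline and bore offset as its upright neighbour, so all four stand. Next I grip the bail.

play_rows:
  rows:
    - [[0,0,0,0,0.08],[0,0,0,0,0.16],[0,0,0,0,0.24],[0,0,0,0,0.32],[0,0,0,0,0.4],[0,0,0,0,0.48],[0,0,0,0,0.56],[0,0,0,0,0.62]]
  squeeze: 50

```text
time_s: 43.25
tcp_pos: [0.4669, -0.0582, 0.2143]
eef_rot: [180.0, 0.0, -57.2]
contact_force: [0.2, 0.4, -0.4]
gripper_width: 0.0875
gripper_force: 0.0
```

play_rows:
  rows:
    - [[0,0,0,0,0.08],[0,0,0,0,0.16],[0,0,0,0,0.24],[0,0,0,0,0.32],[0,0,0,0,0.4],[0,0,0,0,0.425],[0,0,0,0,0.425],[0,0,0,0,0.425]]

```text
time_s: 43.92
tcp_pos: [0.4669, -0.058, 0.2144]
eef_rot: [180.0, -0.0, -93.2]
contact_force: [0.3, 0.2, -0.4]
gripper_width: 0.0874
gripper_force: 0.0
```

```bash
python3 -c "
from meas import *
C,im=look('wi');shares((.5105,-.1033,.13),-93.5)
p=proj(C,(.5106,-.1033,.09)).astype(int);print(p)
for t in(35,45,60):
    m=np.zeros(im.shape[:2],np.uint8);m[max(p[1]-45,0):p[1]+45,p[0]-14:p[0]+15]=(im.max(2)<t)[max(p[1]-45,0):p[1]+45,p[0]-14:p[0]+15]
    n,l,s,ce=cv2.connectedComponentsWithStats(m)
    if n>1: i=1+s[1:,4].argmax();print(t,ce[i],s[i],onz(C,ce[i],.093))"
```

```text
t 43.92 p [ 0.4669 -0.058   0.2144] rot [179.98  -0.01 -93.24] q [ 17.    1.5 -25.2   0.  -63.4 -20.2] F [ 0.3  0.2 -0.4] w 0.0874 0.0
[174.5  82.7] 406 bench [ 0.5501 -0.1535] in caddy [ 0.5491 -0.1533]
[261.7  84.9] 334 bench [ 0.4572 -0.1458] in caddy [ 0.4572 -0.1458]
[175.4 167.8] 324 bench [ 0.5618 -0.0607] in caddy [ 0.5607 -0.0616]
[260.5 168.9] 260 bench [ 0.4636 -0.0537] in caddy [ 0.4636 -0.0547]
[  1.8 222.9] 104 bench [ 0.7832 -0.0043] in caddy [ 0.7796 -0.0059]
caddy ((0.5098081827163696, -0.10316184908151627), (0.14528951048851013, 0.1393529176712036), 86.08356475830078)
shares [ 0.0857 -0.092   0.1688] turn 0.0032 dist rows 2.5 turn rows 0.0
[205 136]
```

play_rows:
  rows:
    - [[0,0.04,-0.045,0.05,0.003],[0,0.086,-0.092,0.1,0.003],[0,0.086,-0.092,0.15,0.003],[0,0.086,-0.092,0.169,0.003],[0,0.086,-0.092,0.169,0.003],[0,0.086,-0.092,0.169,0.003],[0,0.086,-0.092,0.169,0.003],[0,0.086,-0.092,0.169,0.003]]

```text
time_s: 44.63
tcp_pos: [0.5113, -0.1025, 0.1319]
eef_rot: [-179.8, 0.0, -93.5]
contact_force: [0.7, -0.1, -0.1]
gripper_width: 0.0876
gripper_force: 0.0
```

```bash
python3 -c "
from meas import *
C,im=shot('wrist','wj');st();shares((.5105,-.1033,.071),-93.5)
p=proj(C,(.5106,-.1033,.09)).astype(int);print(p)
g=im[p[1]-70:p[1]+5:8,p[0]-40:p[0]+41:4].max(2);print(g)"
```

```text
t 44.68 p [ 0.5112 -0.1026  0.1317] rot [-179.83    0.03  -93.49] q [ 10.2  10.9 -26.2   0.  -52.7 -13.7] F [ 0.5 -0.6  0.8] w 0.0873 0.0
shares [0.0015 0.0013 0.1215] turn 0.0001 dist rows 1.5 turn rows 0.0
[258 215]
[[254 253 252 253 240 252 252 187 120 224 226 221 192 117 253 252 253 253
  253 253 253]
 [254 254 254 254 242 253 252 249 246 225 225 221 191 239 252 252 253 253
  253 253 253]
 [253 253 253 253 233 253 253 252 253 222 226 222 190 253 253 252 252 253
  253 253 253]
 [253 253 252 253 246 253 252 252 253 225 227 222 185 252 252 252 250 253
  253 253 253]
 [149 253 253 253 245 252 252 252 253 226 227 223 187 252 252 252 248 253
  253 253 254]
 [195 253 252 253 253 253 252 252 199 228 228 223 164 255 252 252 245 253
  253 253 255]
 [253 253 253 252 253 252 252 252 104 115 110 108 103 251 252 252 243 253
  253 253 253]
 [254 254 254 254 254 252 252 252 102 114 112 109 103 250 252 252 237 253
  253 253 253]
 [252 252 252 252 251 252 252 252 100 107 107 104 100 251 252 252 215 242
  241 241 241]
 [160 253 252 253 253 252 252 227  86 103 100 100  96 190 252 252 226 252
  252 252 253]]
```

play_rows:
  rows:
    - [[0,0.001,0.001,0.04,0],[0,0.001,0.001,0.08,0],[0,0.001,0.001,0.11,0],[0,0.001,0.001,0.121,0],[0.6,0.001,0.001,0.121,0],[0.8,0.001,0.001,0.121,0],[1,0.001,0.001,0.121,0],[1,0.001,0.001,0.121,0]]
  squeeze: 55

```text
time_s: 45.35
tcp_pos: [0.5108, -0.1034, 0.0707]
eef_rot: [-179.9, 0.0, -93.5]
contact_force: [-0.4, 0.3, 0.0]
gripper_width: 0.0666
gripper_force: 0.0
```

play_rows:
  rows:
    - [[1,0,0,0,0],[1,0,0,0,0],[1,0,0,0,0],[1,0,0,0,0],[1,0,0,0,0],[1,0,0,0,0],[1,0,0,0,0],[1,0,0,0,0]]

```text
time_s: 46.02
tcp_pos: [0.5102, -0.1035, 0.0695]
eef_rot: [-180.0, -0.0, -93.5]
contact_force: [0.6, -0.4, -3.0]
gripper_width: 0.0135
gripper_force: 55.1
```

```bash
python3 -c "
from meas import *
st()
a=np.radians(-119.9);ax=np.array([.5858,.3182]);u=np.array([np.cos(a),np.sin(a)])
for R in(.135,.2,.26,.30): print(R,ax+R*u, np.hypot(*(ax+R*u)))"
```

```text
t 46.02 p [ 0.5102 -0.1035  0.0695] rot [-179.98   -0.    -93.55] q [ 10.2  15.4 -30.2   0.  -44.4 -13.7] F [ 0.6 -0.4 -3. ] w 0.0135 55.1
0.135 [0.5185 0.2012] 0.5561613982164191
0.2 [0.4861 0.1448] 0.5072165362213252
0.26 [0.4562 0.0928] 0.4655376837606883
0.3 [0.4363 0.0581] 0.44010962489422845
```

play_rows:
  rows:
    - [[1,0,0,-0.01,0],[1,0,0,-0.03,0],[1,0,0,-0.06,0],[1,0,0,-0.09,0],[1,0,0,-0.12,0],[1,0,0,-0.145,0],[1,0,0,-0.16,0],[1,0,0,-0.16,0]]

```text
time_s: 46.68
tcp_pos: [0.5106, -0.1035, 0.1513]
eef_rot: [-179.9, 0.0, -93.5]
contact_force: [0.2, -0.1, -5.6]
gripper_width: 0.0136
gripper_force: 55.0
```

```bash
python3 -c "
from meas import *
C,im=look('wk');shares((.4562,.0928,.15),-29.9)"
```

```text
t 46.68 p [ 0.5106 -0.1035  0.1513] rot [-179.86    0.03  -93.55] q [ 10.1   9.7 -24.8   0.  -55.4 -13.7] F [ 0.2 -0.1 -5.6] w 0.0136 55.0
[191.2 144.5] 828 bench [ 0.5702 -0.1417] in caddy [ 0.5693 -0.1423]
[333.1 146.2] 831 bench [ 0.4385 -0.1319] in caddy [ 0.4394 -0.1326]
caddy ((0.5100756287574768, -0.11002212762832642), (0.12516407668590546, 0.19348013401031494), 86.4014892578125)
shares [-0.385   0.1318  0.0002] turn -0.7407 dist rows 4.9 turn rows 8.9
```

play_rows:
  rows:
    - [[1,-0.01,0.003,0,-0.02],[1,-0.03,0.01,0,-0.06],[1,-0.06,0.02,0,-0.11],[1,-0.09,0.03,0,-0.17],[1,-0.12,0.042,0,-0.23],[1,-0.15,0.053,0,-0.29],[1,-0.18,0.063,0,-0.34],[1,-0.2,0.07,0,-0.38]]

```text
time_s: 47.4
tcp_pos: [0.4799, -0.0005, 0.1484]
eef_rot: [179.9, 0.0, -60.6]
contact_force: [0.8, -0.1, -6.6]
gripper_width: 0.0134
gripper_force: 55.0
```

play_rows:
  rows:
    - [[1,0,0,0,0],[1,0,0,0,0],[1,0,0,0,0],[1,0,0,0,0],[1,0,0,0,0],[1,0,0,0,0],[1,0,0,0,0],[1,0,0,0,0]]

```text
time_s: 48.07
tcp_pos: [0.4812, -0.0018, 0.1495]
eef_rot: [180.0, -0.0, -60.9]
contact_force: [0.0, -0.4, -7.3]
gripper_width: 0.0136
gripper_force: 55.0
```

```bash
python3 -c "
from meas import *
st();shares((.4562,.0928,.15),-29.9)"
```

```text
t 48.07 p [ 0.4812 -0.0018  0.1495] rot [180.    -0.   -60.93] q [ 23.3   6.1 -29.4   0.  -54.5   5.8] F [ 0.  -0.4 -7.3] w 0.0136 55.0
shares [-0.1897 -0.0482 -0.001 ] turn -0.361 dist rows 2.3 turn rows 4.3
```

play_rows:
  rows:
    - [[1,-0.01,-0.003,0,-0.02],[1,-0.03,-0.008,0,-0.06],[1,-0.06,-0.015,0,-0.12],[1,-0.09,-0.023,0,-0.18],[1,-0.12,-0.031,0,-0.24],[1,-0.15,-0.038,0,-0.29],[1,-0.175,-0.044,0,-0.335],[1,-0.19,-0.048,0,-0.361]]

```text
time_s: 48.73
tcp_pos: [0.4557, 0.0944, 0.1497]
eef_rot: [-180.0, -0.0, -29.5]
contact_force: [0.1, -0.0, -6.6]
gripper_width: 0.0138
gripper_force: 55.0
```

play_rows:
  rows:
    - [[1,0,0,0,0],[1,0,0,0,0],[1,0,0,0,0],[1,0,0,0,0],[1,0,0,0,0],[1,0,0,0,0],[1,0,0,0,0],[1,0,0,0,0]]

```text
time_s: 49.4
tcp_pos: [0.456, 0.0929, 0.1495]
eef_rot: [180.0, 0.0, -29.9]
contact_force: [0.3, -0.2, -7.0]
gripper_width: 0.0136
gripper_force: 55.0
```

```bash
python3 -c "
from meas import *
C,im=shot('wrist','wl');T,ti=shot('top','top2');st()
shares((.5161,.1969,.150),-29.9);
b1=blobs(im,(8,100,70),(30,255,255),100)[1]
for c,s in b1:
    if s[4]<2000 and s[1]+s[3]<245: print(c.round(1),s)
# prongs in wrist view: grey rods at z=.137; compare with prediction
a=np.radians(-119.9);ax=np.array([.5858,.3182]);u=np.array([np.cos(a),np.sin(a)]);v=np.array([-u[1],u[0]])
for R in(.10,.153):
  for w in(-.034,.034):
    X=np.r_[ax+R*u+w*v,.139];print(R,w,'wrist',proj(C,X),'top',proj(T,X))
for nm,i,K in(('wr',im,C),('top',ti,T)):
  hsv=cv2.cvtColor(i,cv2.COLOR_RGB2HSV)
  for c,s in [t for t in blobs(i,(0,0,0),(179,255,60),15)[1]] if 0 else []: pass
print('mark',[c for c,s in blobs(ti,(0,150,90),(5,255,255),15)[1] if 150<c[0]<230 and 180<c[1]<240])
"
```

```text
t 49.5 p [0.456  0.093  0.1495] rot [180.     0.   -29.88] q [ 35.9   4.6 -31.2   0.  -54.2  24.3] F [-0.4  0.4 -6.5] w 0.0137 55.0
shares [ 0.0007 -0.2401 -0.0009] turn 0.0002 dist rows 2.9 turn rows 0.0
[332.1 146.8] [310 126  46  43 908]
[189.3 147.4] [166 128  46  43 926]
0.1 -0.034 wrist [  0.1953 285.6714] top [145.5768 200.7055]
0.1 0.034 wrist [-30.1028 180.2971] top [155.9033 182.566 ]
0.153 -0.034 wrist [ 85.4541 285.5988] top [159.716 207.773]
0.153 0.034 wrist [ 65.1422 180.2067] top [169.934  189.4764]
mark []
```

play_rows:
  rows:
    - [[1,0,-0.01,0,0],[1,0,-0.025,0,0],[1,0,-0.045,0,0],[1,0,-0.065,0,0],[1,0,-0.085,0,0],[1,0,-0.105,0,0],[1,0,-0.12,0,0],[1,0,-0.13,0,0]]

```text
time_s: 50.17
tcp_pos: [0.489, 0.1507, 0.1493]
eef_rot: [180.0, -0.0, -29.8]
contact_force: [0.5, -0.2, -6.1]
gripper_width: 0.0139
gripper_force: 55.0
```

play_rows:
  rows:
    - [[1,0,-0.01,0,0],[1,0,-0.03,0,0],[1,0,-0.05,0,0],[1,0,-0.07,0,0],[1,0,-0.09,0,0],[1,0,-0.105,0,0],[1,0,-0.116,0,0],[1,0,-0.116,0,0]]

```text
time_s: 50.83
tcp_pos: [0.5179, 0.2009, 0.1494]
eef_rot: [-180.0, -0.0, -29.8]
contact_force: [1.1, 0.5, -6.8]
gripper_width: 0.0139
gripper_force: 55.0
```

play_rows:
  rows:
    - [[1,0,0,0,0],[1,0,0,0,0],[1,0,0,0,0],[1,0,0,0,0],[1,0,0,0,0],[1,0,0,0,0],[1,0,0,0,0],[1,0,0,0,0]]

```text
time_s: 51.5
tcp_pos: [0.5172, 0.1997, 0.1496]
eef_rot: [-180.0, -0.0, -29.9]
contact_force: [-0.7, 0.4, -7.4]
gripper_width: 0.0136
gripper_force: 55.0
```

```bash
python3 -c "
from meas import *
st();shares((.5175,.1994,.1195),-29.9)
s=r.get_state();d=np.array(s['tcp_pos'][:2])-[.5858,.3182];print('R',np.hypot(*d),np.degrees(np.arctan2(d[1],d[0])))
C,im=shot('wrist','wm')
for c,s in blobs(im,(8,100,70),(30,255,255),100)[1]:
    if s[4]<2000 and s[1]+s[3]<245: print(c.round(1),s)"
```

```text
t 51.5 p [0.5172 0.1997 0.1496] rot [-179.99   -0.    -29.87] q [ 41.4  12.9 -20.8   0.  -56.3  18.8] F [-0.7  0.4 -7.4] w 0.0136 55.0
shares [0.0008 0.0002 0.0602] turn 0.0003 dist rows 0.7 turn rows 0.0
R 0.13691922699685224 -120.05746275822194
[57.8 59.6] [  23   40   64   41 1559]
[332.2 146.9] [310 126  46  43 911]
[189.4 147.4] [166 128  46  43 932]
```

play_rows:
  rows:
    - [[1,0,0,0.01,0],[1,0,0,0.02,0],[1,0,0,0.03,0],[1,0,0,0.04,0],[1,0,0,0.05,0],[1,0,0,0.052,0],[1,0,0,0.052,0],[1,0,0,0.052,0]]

```text
time_s: 52.22
tcp_pos: [0.5173, 0.1998, 0.1235]
eef_rot: [180.0, -0.0, -29.9]
contact_force: [-0.1, -0.4, -6.8]
gripper_width: 0.0135
gripper_force: 55.0
```

play_rows:
  rows:
    - [[1,0,0,0.002,0],[1,0,0,0.004,0],[1,0,0,0.006,0],[1,0,0,0.008,0],[1,0,0,0.008,0],[1,0,0,0.008,0],[1,0,0,0.008,0],[1,0,0,0.008,0]]

```text
time_s: 52.88
tcp_pos: [0.5179, 0.2003, 0.12]
eef_rot: [-179.9, -0.0, -29.9]
contact_force: [1.8, 2.3, -3.5]
gripper_width: 0.0135
gripper_force: 55.0
```

play_rows:
  rows:
    - [[1,0,-0.001,0.002,0],[1,0,-0.002,0.003,0],[1,0,-0.002,0.003,0],[1,0,-0.002,0.003,0],[1,0,-0.002,0.003,0],[1,0,-0.002,0.003,0],[1,0,-0.002,0.003,0],[1,0,-0.002,0.003,0]]
  squeeze: 20

```text
time_s: 53.55
tcp_pos: [0.5185, 0.201, 0.1191]
eef_rot: [-179.9, -0.1, -29.8]
contact_force: [0.0, 1.5, 4.5]
gripper_width: 0.0142
gripper_force: 20.0
```

play_rows:
  rows:
    - [[0.82,0,0,0,0],[0.8,0,0,0,0],[0.78,0,0,0,0],[0.74,0,0,0,0],[0.7,0,0,0,0],[0.6,0,0,0,0],[0.5,0,0,0,0],[0.5,0,0,0,0]]

```text
time_s: 54.22
tcp_pos: [0.5177, 0.2006, 0.1179]
eef_rot: [180.0, 0.0, -29.9]
contact_force: [-0.3, -0.3, 0.8]
gripper_width: 0.0403
gripper_force: 0.0
```

```bash
python3 -c "
from meas import *
st();C,im=shot('wrist','wn')
for c,s in blobs(im,(8,100,70),(30,255,255),100)[1]:
    if s[4]<2000 and s[1]+s[3]<245: print(c.round(1),s)"
```

```text
t 54.22 p [0.5177 0.2006 0.1179] rot [179.99   0.   -29.87] q [ 41.4  14.9 -22.9   0.  -52.2  18.7] F [-0.3 -0.3  0.8] w 0.0403 0.0
[32.4 53. ] [   0   31   63   49 1480]
[188.4 146.6] [ 165  127   46   43 1008]
[331.8 146.3] [309 126  47  43 960]
```

play_rows:
  rows:
    - [[0.5,0,0.003,-0.01,0],[0.5,0,0.004,-0.03,0],[0.5,0,0.004,-0.06,0],[0.5,0,0.004,-0.1,0],[0.5,0,0.004,-0.15,0],[0.5,0,0.004,-0.2,0],[0.5,0,0.004,-0.26,0],[0.5,0,0.004,-0.3,0]]

```text
time_s: 54.93
tcp_pos: [0.5173, 0.1989, 0.2722]
eef_rot: [-179.8, -0.1, -29.9]
contact_force: [0.2, 0.2, 0.5]
gripper_width: 0.0436
gripper_force: 0.0
```

play_rows:
  rows:
    - [[0.5,0,0.05,-0.05,0],[0.5,0,0.1,-0.06,0],[0.5,0,0.16,-0.06,0],[0.5,0,0.2,-0.06,0],[0.5,0,0.2,-0.06,0],[0.5,0,0.2,-0.06,0],[0.5,0,0.2,-0.06,0],[0.5,0,0.2,-0.06,0]]

```text
time_s: 55.6
tcp_pos: [0.4672, 0.1126, 0.2984]
eef_rot: [-180.0, -0.0, -29.9]
contact_force: [-0.4, 0.7, 0.1]
gripper_width: 0.0436
gripper_force: 0.0
```

```bash
python3 -c "
from meas import *
st()
C1,i1=shot('wrist','wo');T,ti=shot('top','top3');S,si=shot('scene','sc3')
a=np.radians(-119.9);ax=np.array([.5858,.3182]);u=np.array([np.cos(a),np.sin(a)]);v=np.array([-u[1],u[0]])
def w(dx,dy,z): return np.r_[ax+(.135+dx)*u+dy*v,z]
for nm,K,i in(('wr',C1,i1),('top',T,ti),('scene',S,si)):
    bs=[(c,s) for c,s in blobs(i,(8,100,70),(30,255,255),8)[1]]
    for dx in(-.048,.048):
        for dy in(-.047,.047):
            p=proj(K,w(dx,dy,.072));c,s=min(bs,key=lambda t:np.hypot(*(t[0]-p)));print(nm,(dx,dy),p.round(1),'nearest',c.round(1),s[2:5])
"
```

```text
t 55.6 p [0.4672 0.1126 0.2984] rot [-179.98   -0.01  -29.85] q [ 37.1  -0.6 -16.1   0.  -74.5  23.1] F [-0.4  0.7  0.1] w 0.0436 0.0
wr (-0.048, -0.047) [141.3 195.3] nearest [143.2 192.5] [ 25  15 228]
wr (-0.048, 0.047) [132.6 121. ] nearest [137.1 122.3] [ 30  21 390]
wr (0.048, -0.047) [215.7 195.3] nearest [218.  195.3] [ 20  25 240]
wr (0.048, 0.047) [212.5 121. ] nearest [216.3 121. ] [ 21  21 249]
top (-0.048, -0.047) [146.2 206.2] nearest [146.3 207.1] [ 7  6 31]
top (-0.048, 0.047) [159.7 182.4] nearest [146.3 207.1] [ 7  6 31]
top (0.048, -0.047) [170.6 218.5] nearest [171.6 219. ] [ 6  5 25]
top (0.048, 0.047) [183.8 194.3] nearest [171.6 219. ] [ 6  5 25]
scene (-0.048, -0.047) [315.1 168.7] nearest [326.4 181. ] [ 5  7 21]
scene (-0.048, 0.047) [326.5 180.9] nearest [326.4 181. ] [ 5  7 21]
scene (0.048, -0.047) [293. 173.] nearest [292.9 172.3] [ 3  7 19]
scene (0.048, 0.047) [303.4 185.7] nearest [303.3 185. ] [ 4  7 22]
```

play_rows:
  rows:
    - [[0.5,0,0,0,0],[0.5,0,0,0,0],[0.5,0,0,0,0],[0.5,0,0,0,0],[0.5,0,0,0,0],[0.5,0,0,0,0],[0.5,0,0,0,0],[0.5,0,0,0,0]]

```text
time_s: 56.42
tcp_pos: [0.4669, 0.1122, 0.2981]
eef_rot: [-180.0, -0.0, -29.9]
contact_force: [-0.6, 0.4, 0.0]
gripper_width: 0.0439
gripper_force: 0.0
```

```bash
python3 -c "
from meas import *
C1,i1=shot('wrist','wp')
for c,s in blobs(i1,(8,100,70),(30,255,255),100)[1]:
    if s[4]<600 and s[1]+s[3]<245: print(c.round(1),s)
print(r.close_job())"
```

```text
[7.5 6. ] [  0   0  16  14 189]
[48.9 72.1] [ 28  61  39  24 593]
[  2.9 115. ] [  0 104   9  20 113]
[215.9 121.1] [205 111  22  21 259]
[136.5 122.3] [121 112  30  21 399]
[142.8 192.6] [129 185  26  15 228]
[217.4 195. ] [209 184  19  25 248]
[ 35.1 221.9] [ 27 215  17  15 144]
the job is handed in; nothing more can be done
None
```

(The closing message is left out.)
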